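Key the lid of the desoldering filter pot and lock it

TASK

The filter has been changed and the lid was laid back on the filter pot turned off its notch, so it rides up on its yellow key. Turn the lid on the rim, without lifting it off the pot, until the key drops into the notch and the lid sits fully home, flat on the rim; then swing the steel keeper with the red peg all the way over the key to lock it. Leave the used filter and the flux pot where they lie.

Things in the scene. Friction and masses are not known exactly. Their poses are not given: they have to be found in the camera images.
- filter_pot: Round aluminium filter pot fixed to the bench; wall 112 mm outer, 99 mm inner diameter, foot flange 132 mm. Origin: centre of its underside, on the bench; z up. The rim is level, 70 mm up. Its notch and, below that, a brass hose barb (reaching 92 mm from the axis) are on its own -x side; the keeper's vertical pivot post stands at x = -51, y = +51 mm.
- notch (a point): The notch in the rim, 16 mm wide, 8 mm deep, with yellow marks beside it: this point is at its middle, level with the rim, 53 mm from the pot's axis; axes as the pot's. The key drops in when it agrees with the notch within about 2 degrees.
- lid_grip (a point): Centre of the upright grey grip fin (14 mm thick, 60 long, 24 high) on the loose black lid (0.2 to 0.3 kg). Axes: z up, y along the fin, -x towards the key. Flange below: 112 mm diameter, its top 12 mm and underside 17 mm under this point; spigot under it 94 mm diameter, 8 mm deep, stands in the pot with 2 mm play. Home: this point 87 mm over the bench on the pot's axis, axes along the pot's.
- lid_key (a point): The lid's yellow key: this point is on its bottom face, 6 mm below the flange's underside, 54.5 mm from the lid's axis. 12 mm wide, from 47 to 62 mm from the axis, so that a yellow tab shows beyond the flange. At the start it stands on the rim, the lid leaning about 3 degrees, 26 to 72 degrees anticlockwise (from above) of the notch. It drops in by the lid's own weight.
- keeper (a joint): Level steel bar 14 mm wide that swings about the vertical post on the pot; 0 = shut against its stop (bar along the pot's -y from the post, across the key), grows clockwise seen from above as it opens, to 2.4 rad. Friction holds it where it is left (about 1 N at the peg). Its underside passes 1.6 mm over a lid that is home and rubs or jams on one that is not.
- keeper_peg (a point): Middle of the red upright peg on the keeper, 10 mm diameter, 26 mm high, 44 mm from the keeper's pivot axis; this point is 95 mm above the bench, the steel bar 13 mm below it.
- used_filter_mid (a point): Centre of the used filter cartridge lying on the bench, pale pleated disc with grey end rings, 80 mm diameter, 22 mm high. Bystander.
- flux_jar: Orange screw-top pot with black cap, 44 mm diameter, 42 mm high; origin at the centre of its underside. Bystander.
There are look-alikes about, which are no part of the job. Leave any blue or white look-alike of the part that bears lid_grip alone.

How it is judged:
By the outcome, as a careful person would: the job done as asked, in the order asked, and still so for the second after the job is handed in, with the robot touching nothing.
It also fails if it takes over 58 s, if anything falls off the work surface, if the arm or the gripper's body presses on something with over 40 N, if the wrist force passes 120 N, or if a joint passes its speed limit or range.

ROBOT

A 6-joint arm with a two-finger parallel gripper is mounted at the origin on a cart in front of the work surface, level with it; the furniture and walls round the work are solid. World frame = base frame: x ahead of the robot, y to its left, z up, the work surface at z = 0. Lengths are in m, angles in rad, forces in N, time in s.
With the tool pointing down it reaches from about 0.375 to 0.9 m from the base axis. Payload 3.1 kg.
Tool frame: the origin (TCP) lies midway between the tips of the shut fingers; the grasp point (between the pads) lies 19 mm behind it; z points along the fingers, x is the direction in which the jaws open and shut, and the axes are right-handed (so a half turn about z gives the same grasp; the last joint's range is limited). The gripper opens to 87 mm and grips with 3 to 60 N. Pads are 19 mm wide; open, the fingers measure 117 mm over their backs; the gripper's body (75 mm by 190 mm) begins 51 mm behind the grasp point.
Start: joints at [-1.363, 0.527, 1.433, -0, 1.181, -0.178], TCP at [0.236, -0.579, 0.185] pointing down, gripper open.
Joint ranges: [-3.08, 3.08], [-0.75, 2.2], [0.22, 2.44], [-1.43, 4.57], [0, 2.65], [-2.85, 2.85]. Speed limits (rad/s): [2.79, 2.79, 3.14, 3.14, 3.14, 3.14].

INTERFACE

Orientations are given as a unit quaternion [x, y, z, w].
In Python, from rig import * gives the robot as it stands.
- The arm moves only by the tool drive_tool, never from a script. Its argument "plan" is a list of rows, each an object with "offset": the shift along the tool's x, y, z in cm, a list of three; "delta_rot": the turn, a rotation vector about the tool's x, y, z in degrees, a list of three; "jaw": the finger opening in cm, from 0 to 8.7. In form: [{"offset": [dx, dy, dz], "delta_rot": [wx, wy, wz], "jaw": jaw}, ...]. A call has exactly 8 rows; each row is the pose to reach, as a shift and turn from the pose commanded when the call began, along the tool's axes at that moment; what a row does not reach only later rows make up. A row lasts 1/12 s, in which the tool goes at most 41.7 mm and 7.16 degrees, less where a joint would pass 70% of its speed; a pose out of reach is approached as far as the arm can. A call with a gripper value outside its range is refused whole. The fingers move at their own pace and stop on an object; "squeeze" is the grip in N (left out, the last holds). Time passes only in rows, so rows that repeat a pose let the fingers close, or fill a call up. It gives the time, the measured TCP pose, the force and the opening at its end, in the units of the state.
- get_obs(): the state, without advancing time (a new reading comes with each control period).
- camera(name): name is "scene" or "top" or "wrist"; returns the picture (384x512x3 uint8, red, green, blue); there is no depth.
- calibration(name): a dict with "K" (3x3 intrinsics, pixels), "distortion" ([k1, k2, p1, p2, k3] as OpenCV has them; the pictures are not rectified), "pose" (4x4, takes a point from camera to world coordinates); the wrist camera has in their place "tool_from_camera" (4x4, takes a point from camera to tool coordinates, whose origin is the TCP and whose axes are the tool frame's). Camera axes: x right, y down, z forward; pixel columns grow to the right and rows downward; lengths in m; the calibration is good to about 2 mm. A picture is of the moment at which its call begins: read the wrist's pose just before it. calibration takes no time and is no camera call.
- hand_in(): hands the job in, once; it reports no verdict.
The state is a dict: "time": time; "q": joint angles; "joint_velocities": joint speeds; "joint_torque": joint torques, N m; "position": TCP position; "tool_rot": TCP orientation; "ft_force": force on the tool from outside, world axes, zero at the start; "moment": the same for the moment, N m; "grip_width": finger opening in m.
Only numpy, scipy, OpenCV 4.12 (cv2) and the standard library are available. Lean on these libraries where they do the work, as an engineer would, in place of code of your own. Each camera call takes 0.05 s, during which the arm holds its last target.

## Working session

There is one attempt and no reset: what is moved stays moved. The work goes in short steps, Python scripts to look and compute and a tool call to move; the robot and the scene stay as the last step left them, time stands still between calls to the robot, and variables do not carry over. Pictures are saved under pics/ and viewed, and the job is handed in when it is done.

Besides the shell and the picture viewer there is one more tool, called after "Emit:" as a command line: name --argument value ..., lists and objects as JSON in quotes. drive_tool: Moves the arm, as the interface text tells. Its arguments: {"type":"object","properties":{"plan":{"type":"array","items":{"type":"object","properties":{"offset":{"type":"array","items":{"type":"number"}},"delta_rot":{"type":"array","items":{"type":"number"}},"jaw":{"type":"number"}}}},"squeeze":{"type":"number"}},"required":["plan"]}

```bash
ls; mkdir -p pics; python3 - <<'E'
from rig import *
import cv2
o=get_obs(); print({k:o[k] for k in ('time','q','position','tool_rot','ft_force','grip_width')})
for n in ('scene','top','wrist'):
    im=camera(n); cv2.imwrite(f'pics/{n}0.png',im[:,:,::-1])
    c=calibration(n); print(n,c)
E
```

```text
pics
{'time': 0.0, 'q': array([-1.36250088e+00,  5.28485253e-01,  1.43385892e+00, -2.48332033e-05,
        1.18138694e+00, -1.78506821e-01]), 'position': array([ 0.23561839, -0.57803517,  0.18427378]), 'tool_rot': array([ 8.29830117e-01, -5.58015084e-01, -7.75231216e-04, -7.36473985e-04]), 'ft_force': array([0.24443794, 0.3696495 , 0.37343267]), 'grip_width': 0.08695922867792524}
scene {'K': array([[441.98858283,   0.        , 254.05097348],
       [  0.        , 441.98858283, 189.69042801],
       [  0.        ,   0.        ,   1.        ]]), 'distortion': array([-0.08626003,  0.        ,  0.        ,  0.        ,  0.        ]), 'pose': array([[-0.66587844, -0.51882414,  0.53612258,  0.12934555],
       [-0.74582163,  0.48108963, -0.46076334,  0.4655636 ],
       [-0.01886787, -0.70666419, -0.70729748,  0.67684851],
       [ 0.        ,  0.        ,  0.        ,  1.        ]])}
top {'K': array([[378.45879838,   0.        , 255.31482905],
       [  0.        , 378.45879838, 191.81300626],
       [  0.        ,   0.        ,   1.        ]]), 'distortion': array([-0.08654579,  0.      
[... 215 characters left out ...]
12335,  0.91445622],
       [ 0.        ,  0.        ,  0.        ,  1.        ]])}
wrist {'K': array([[277.93887792,   0.        , 254.50249889],
       [  0.        , 277.93887792, 187.29916858],
       [  0.        ,   0.        ,   1.        ]]), 'distortion': array([-0.06051327,  0.        ,  0.        ,  0.        ,  0.        ]), 'tool_from_camera': array([[ 9.99999103e-01, -1.09568168e-03, -7.70697445e-04,
         5.73707196e-04],
       [ 1.27402687e-03,  9.55674510e-01,  2.94422499e-01,
        -7.93979160e-02],
       [ 4.13942564e-04, -2.94423217e-01,  9.55675048e-01,
        -2.00069749e-01],
       [ 0.00000000e+00,  0.00000000e+00,  0.00000000e+00,
         1.00000000e+00]])}
```

View pics/scene0.png

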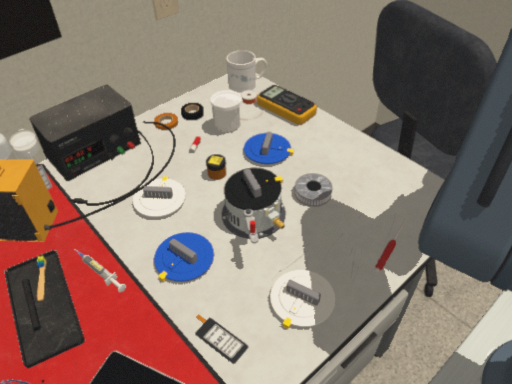

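View pics/top0.png

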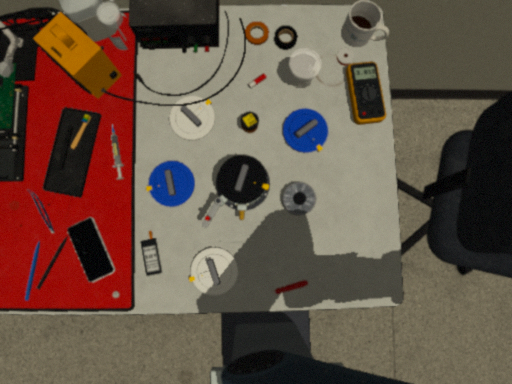

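View pics/wrist0.png

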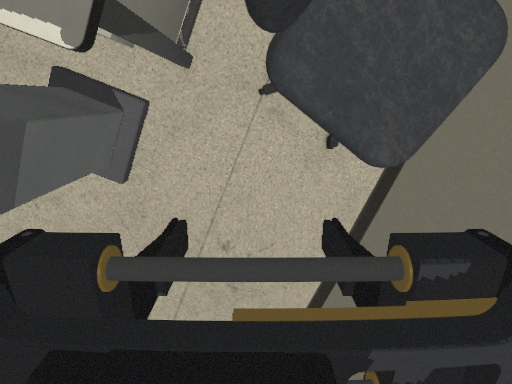

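The black lid is on the pot, at top (242,180) and scene (252,195). Its yellow key is at top (266,187), the barb at top (241,212) and the keeper with its red peg at top (208,210). The blue and white lids lying on the bench are look-alikes. I'll enlarge this area.

```bash
python3 - <<'E'
import cv2
a=cv2.imread('pics/top0.png')[140:240,180:300]; b=cv2.imread('pics/scene0.png')[150:260,195:315]
a=cv2.resize(a,None,fx=6,fy=6,interpolation=cv2.INTER_CUBIC);b=cv2.resize(b,None,fx=5,fy=5,interpolation=cv2.INTER_CUBIC)
cv2.imwrite('pics/topc.png',a);cv2.imwrite('pics/scenec.png',b)
E
```

```text
(no output)
```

View pics/topc.png

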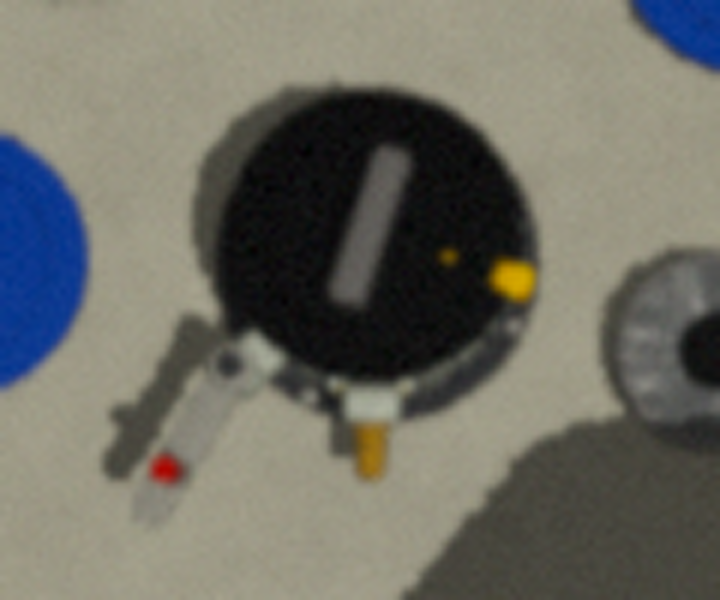

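View pics/scenec.png

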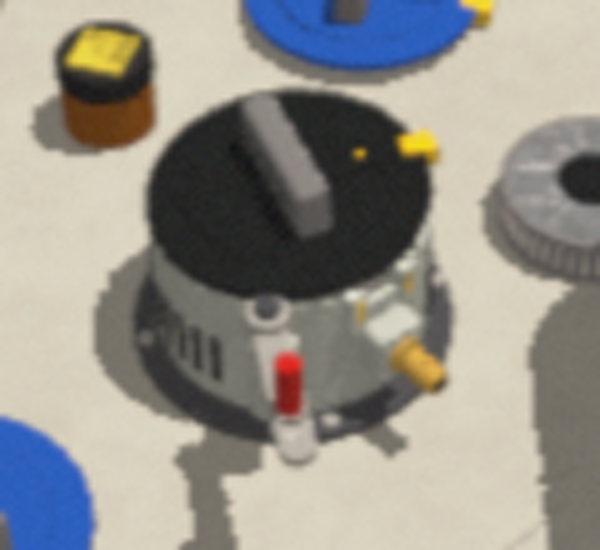

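```bash
cat > h.py <<'E'
import numpy as np, cv2
from scipy.spatial.transform import Rotation as R
def ray(c,uv,pose=None):
    P=c['pose'] if pose is None else pose
    p=cv2.undistortPoints(np.array([[uv]],float),c['K'],c['distortion'])[0,0]
    d=P[:3,:3]@np.array([p[0],p[1],1]); return P[:3,3],d/np.linalg.norm(d)
def onz(c,uv,z,pose=None):
    o,d=ray(c,uv,pose); return o+d*(z-o[2])/d[2]
def tri(*rs):
    A=np.zeros((3,3));b=np.zeros(3)
    for o,d in rs:
        M=np.eye(3)-np.outer(d,d);A+=M;b+=M@o
    p=np.linalg.solve(A,b); return p,[np.linalg.norm((np.eye(3)-np.outer(d,d))@(p-o))*1000 for o,d in rs]
def cents(m,off=(0,0),mn=3):
    n,l,s,c=cv2.connectedComponentsWithStats(m.astype(np.uint8))
    return [(tuple(np.round(c[i]+off,1)),int(s[i,4])) for i in range(1,n) if s[i,4]>=mn]
def toolpose(o):
    T=np.eye(4);T[:3,:3]=R.from_quat(o['tool_rot']).as_matrix();T[:3,3]=o['position'];return T
E
python3 - <<'E'
from h import *
from rig import calibration
np.set_printoptions(precision=4,suppress=True)
t=cv2.imread('pics/top0.png').astype(int);s=cv2.imread('pics/scene0.png').astype(int)
ct=calibration('top');cs=calibration('scene')
res={}
for n,im,(x0,x1,y0,y1),c in (('top',t,(180,290,140,240),ct),('scene',s,(195,315,150,260),cs)):
    cr=im[y0:y1,x0:x1];b,g,r=cr[...,0],cr[...,1],cr[...,2]
    off=(x0,y0)
    print(n,'red',cents((r>130)&(g<70)&(b<70),off))
    print(n,'yel',cents((r-b>70)&(g>80)&(r>130),off))
    hsv=cv2.cvtColor(cr.astype(np.uint8),cv2.COLOR_BGR2HSV)
    blk=(cr.max(2)<45)
    print(n,'blk',cents(blk,off,100))
    cs_,_=cv2.findContours(blk.astype(np.uint8),cv2.RETR_EXTERNAL,cv2.CHAIN_APPROX_NONE)
    k=max(cs_,key=cv2.contourArea); h=cv2.convexHull(k); e=cv2.fitEllipse(h)
    print(n,'ell',np.add(e[0],off),e[1],e[2]); 
    print('z0.078',onz(c,np.add(e[0],off),0.078))
E
```

```text
top red [((np.float64(206.8), np.float64(217.5)), 13)]
top yel [((np.float64(265.4), np.float64(186.3)), 32), ((np.float64(241.8), np.float64(215.1)), 29)]
top blk [((np.float64(240.6), np.float64(179.1)), 1673)]
top ell [240.8166 179.2052] (47.12158203125, 51.99446487426758) 76.76960754394531
z0.078 [0.5891 0.0766 0.078 ]
scene red [((np.float64(252.9), np.float64(225.9)), 31)]
scene yel [((np.float64(291.2), np.float64(151.6)), 18), ((np.float64(215.2), np.float64(159.8)), 100), ((np.float64(278.7), np.float64(178.6)), 39), ((np.float64(267.0), np.float64(212.0)), 3), ((np.float64(278.3), np.float64(222.1)), 61), ((np.float64(252.5), np.float64(221.1)), 8)]
scene blk [((np.float64(251.8), np.float64(190.5)), 1367)]
scene ell [252.2652 189.0637] (40.00501251220703, 54.62248611450195) 83.08062744140625
z0.078 [0.5869 0.0768 0.078 ]
```

```bash
python3 - <<'E'
from h import *
from rig import *
np.set_printoptions(precision=4,suppress=True)
ct=calibration('top');cs=calibration('scene')
for n,a,b in (('peg',(206.8,217.5),(252.9,225.9)),('key',(265.4,186.3),(278.7,178.6)),('barb',(241.8,215.1),(278.3,222.1)),('post',(180+230/6,140+362/6),(195+268/5,150+306/5))):
    print(n,tri(ray(ct,a),ray(cs,b)))
# fin ends top
f=[onz(ct,(180+p[0]/6,140+p[1]/6),0.102) for p in ((393,152),(349,300))]
print('fin',f)
o=get_obs();print(R.from_quat(o['tool_rot']).as_matrix())
E
```

```text
peg (array([0.5038, 0.1502, 0.1   ]), [np.float64(1.336961398675787), np.float64(1.3369613986755917)])
key (array([0.5712, 0.0221, 0.0812]), [np.float64(0.36597240026212846), np.float64(0.3659724002621778)])
barb (array([0.5115, 0.0775, 0.0457]), [np.float64(1.2710762232484545), np.float64(1.271076223248427)])
post (array([0.5417, 0.1262, 0.0885]), [np.float64(0.6130063885713598), np.float64(0.613006388571456)])
fin [array([0.6159, 0.0654, 0.102 ]), array([0.5623, 0.0825, 0.102 ])]
[[ 0.3772 -0.9261 -0.0003]
 [-0.9261 -0.3772  0.0016]
 [-0.0016 -0.0003 -1.    ]]
```

The measurements agree with the geometry given:
- **Pot axis:** about (0.588, 0.077), pot yaw about 0°.
- **Lid yaw:** about +72.5°, from both the key and the fin.
- **Post to peg:** 45 mm, against 44 mm expected.

The lid has to turn about 72° clockwise. I'll approach above the pot with tool-x yaw at +72°, which keeps joint 6 in range.

Emit:
drive_tool --plan '[{"offset":[-2,-2.4,0],"delta_rot":[0,0,-5],"jaw":8.7},{"offset":[-4.5,-5.4,0],"delta_rot":[0,0,-12],"jaw":8.7},{"offset":[-7,-8.4,0],"delta_rot":[0,0,-19],"jaw":8.7},{"offset":[-9.5,-11.4,0],"delta_rot":[0,0,-26],"jaw":8.7},{"offset":[-12,-14.4,0],"delta_rot":[0,0,-33],"jaw":8.7},{"offset":[-14.5,-17.5,0],"delta_rot":[0,0,-40],"jaw":8.7},{"offset":[-17,-20.5,0],"delta_rot":[0,0,-47],"jaw":8.7},{"offset":[-19.5,-23.5,0],"delta_rot":[0,0,-54],"jaw":8.7}]'

```text
time: 0.82
position: [0.3803, -0.3077, 0.1851]
tool_rot: [0.993, -0.118, -0.0, -0.0]
ft_force: [-0.4, -0.1, 0.8]
grip_width: 0.0869
```

Emit:
drive_tool --plan '[{"offset":[0.7,-3,0],"delta_rot":[0,0,-7],"jaw":8.7},{"offset":[1.4,-6,0],"delta_rot":[0,0,-14],"jaw":8.7},{"offset":[2.2,-9,0],"delta_rot":[0,0,-21],"jaw":8.7},{"offset":[3.0,-12,0],"delta_rot":[0,0,-28],"jaw":8.7},{"offset":[3.8,-15,0],"delta_rot":[0,0,-35],"jaw":8.7},{"offset":[4.6,-18,0],"delta_rot":[0,0,-42],"jaw":8.7},{"offset":[5.4,-21,0],"delta_rot":[0,0,-49],"jaw":8.7},{"offset":[6.2,-24,0],"delta_rot":[0,0,-56],"jaw":8.7}]'

```text
time: 1.48
position: [0.4978, -0.0898, 0.1852]
tool_rot: [0.932, 0.363, -0.0, -0.0]
ft_force: [0.4, -0.6, -0.3]
grip_width: 0.0869
```

Emit:
drive_tool --plan '[{"offset":[3.5,-1.2,0],"delta_rot":[0,0,-6],"jaw":8.7},{"offset":[7,-2.4,0],"delta_rot":[0,0,-12],"jaw":8.7},{"offset":[10.5,-3.7,0],"delta_rot":[0,0,-18],"jaw":8.7},{"offset":[13.5,-4.8,0],"delta_rot":[0,0,-24],"jaw":8.7},{"offset":[16,-5.7,0],"delta_rot":[0,0,-30],"jaw":8.7},{"offset":[17.5,-6.2,0],"delta_rot":[0,0,-30],"jaw":8.7},{"offset":[18,-6.4,0],"delta_rot":[0,0,-30],"jaw":8.7},{"offset":[18,-6.4,0],"delta_rot":[0,0,-30],"jaw":8.7}]'

```text
time: 2.15
position: [0.5879, 0.0775, 0.1849]
tool_rot: [0.808, 0.589, -0.0, -0.0]
ft_force: [-0.5, 0.2, 0.5]
grip_width: 0.0867
```

```bash
python3 - <<'E'
from rig import *
import cv2,json
o=get_obs(); im=camera('wrist')[:,:,::-1]; cv2.imwrite('pics/w1.png',im)
json.dump({k:list(map(float,o[k])) for k in('position','tool_rot','q')},open('w1.json','w'))
print(o['time'],o['position'],o['tool_rot'],o['q'],o['ft_force'],o['moment'])
cv2.imwrite('pics/w1b.png',cv2.resize(im,(768,576)))
E
```

```text
2.15 [0.58789692 0.0775095  0.18485366] [ 8.08339943e-01  5.88715887e-01 -3.66209990e-04 -8.47055100e-05] [-5.70175062e-02  4.84935163e-01  1.51517994e+00 -3.66331676e-04
  1.14215146e+00 -1.31580391e+00] [-0.49140673  0.15609159  0.54694815] [ 0.11378477 -0.12330096 -0.03529013]
```

View pics/w1b.png

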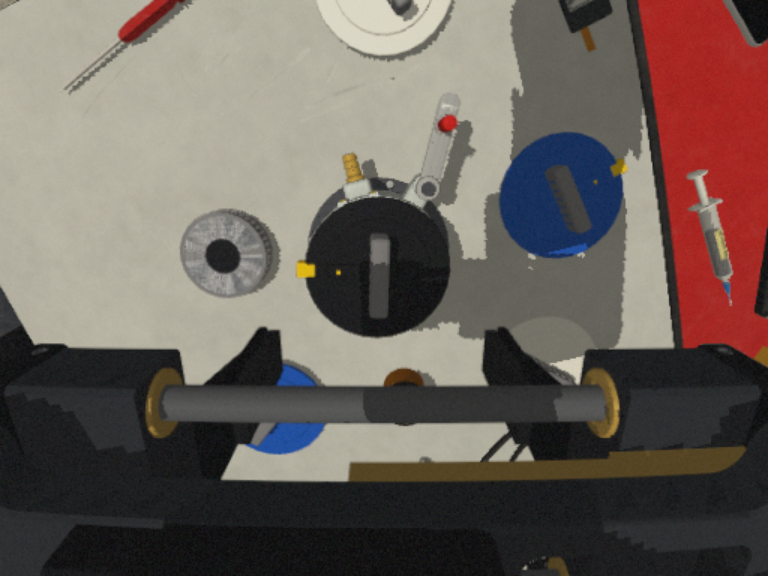

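The wrist view shows the black lid at (378,266), its fin upright in the image and so aligned with the tool's y, the key at (306,270), the peg at (447,123), the post at (428,188) and the barb at (350,168). I'll measure from this view.

```bash
python3 - <<'E'
from h import *
from rig import *
import json
np.set_printoptions(precision=4,suppress=True)
o=json.load(open('w1.json'));c=calibration('wrist');P=toolpose(o)@c['tool_from_camera']
ct=calibration('top');cs=calibration('scene')
im=cv2.imread('pics/w1.png').astype(int)
x0,x1,y0,y1=190,310,70,230
cr=im[y0:y1,x0:x1];b,g,r=cr[...,0],cr[...,1],cr[...,2];off=(x0,y0)
print('red',cents((r>130)&(g<70)&(b<70),off)); print('yel',cents((r-b>70)&(g>80)&(r>130),off))
red=max(cents((r>130)&(g<70)&(b<70),off),key=lambda a:a[1])[0]
print('peg tri',tri(ray(ct,(206.8,217.5)),ray(cs,(252.9,225.9)),ray(c,red,P)),'top@.108',onz(c,red,.108,P))
# fin mask: gray on black inside lid
fx0,fx1,fy0,fy1=240,265,150,218
f=im[fy0:fy1,fx0:fx1].max(2)>62
n,l,s,ce=cv2.connectedComponentsWithStats(f.astype(np.uint8)); i=1+np.argmax(s[1:,4])
pts=np.argwhere(l==i)[:,::-1].astype(np.float32)+(fx0,fy0)
rect=cv2.minAreaRect(pts);print('fin',rect,len(pts))
bx=cv2.boxPoints(rect);e=[]
ks=sorted(bx.tolist(),key=lambda p:p[1]);m1=np.mean(ks[:2],0);m2=np.mean(ks[2:],0)
a,bb=onz(c,m1,.102,P),onz(c,m2,.102,P);d=a-bb;print('fin ends',a,bb,'mid',(a+bb)/2,'len',np.linalg.norm(d),'ang',np.degrees(np.arctan2(d[1],d[0]))%180)
post=np.array((428,188))/1.5-.17
print('post tri',tri(ray(ct,(180+230/6,140+362/6)),ray(cs,(195+268/5,150+306/5)),ray(c,post,P)))
print('tool yaw',np.degrees(R.from_quat(o['tool_rot']).as_matrix()[:2,0]@[1,0]),np.degrees(2*np.arctan2(o['tool_rot'][1],o['tool_rot'][0])))
for q in cents((r-b>70)&(g>80)&(r>130),off): print(q,onz(c,q[0],.082,P))
a=cv2.resize(im[90:230,190:310].astype(np.uint8),None,fx=5,fy=5,interpolation=cv2.INTER_CUBIC)[:600]
cv2.imwrite('pics/w1c.png',a[:600])
E
```

```text
red [((np.float64(299.0), np.float64(81.4)), 77)]
yel [((np.float64(233.9), np.float64(111.7)), 144), ((np.float64(228.0), np.float64(133.3)), 3), ((np.float64(202.9), np.float64(179.5)), 120), ((np.float64(225.1), np.float64(181.1)), 8)]
peg tri (array([0.504 , 0.1496, 0.0992]), [np.float64(1.8864790233804254), np.float64(0.8997363995730728), np.float64(1.0577701667771333)]) top@.108 [0.5039 0.1471 0.108 ]Traceback (most recent call last):
  File "<stdin>", line 18, in <module>
cv2.error: OpenCV(4.12.0) /io/opencv/modules/imgproc/src/convhull.cpp:143: error: (-215:Assertion failed) total >= 0 && (depth == CV_32F || depth == CV_32S) in function 'convexHull'
```

```bash
python3 - <<'E'
from h import *
from rig import *
import json
np.set_printoptions(precision=4,suppress=True)
o=json.load(open('w1.json'));c=calibration('wrist');P=toolpose(o)@c['tool_from_camera']
ct=calibration('top');cs=calibration('scene')
im=cv2.imread('pics/w1.png').astype(int)
x0,x1,y0,y1=190,310,70,230
cr=im[y0:y1,x0:x1];b,g,r=cr[...,0],cr[...,1],cr[...,2];off=(x0,y0)
fx0,fx1,fy0,fy1=240,265,150,218
f=im[fy0:fy1,fx0:fx1].max(2)>62
n,l,s,ce=cv2.connectedComponentsWithStats(f.astype(np.uint8)); i=1+np.argmax(s[1:,4])
pts=(np.argwhere(l==i)[:,::-1]+(fx0,fy0)).astype(np.float32)
rect=cv2.minAreaRect(pts);print('fin',rect,len(pts))
bx=cv2.boxPoints(rect)
ks=sorted(bx.tolist(),key=lambda p:p[1]);m1=np.mean(ks[:2],0);m2=np.mean(ks[2:],0)
a,bb=onz(c,m1,.102,P),onz(c,m2,.102,P);d=a-bb;print('fin ends',a,bb,'mid',(a+bb)/2,'len',np.linalg.norm(d),'ang',np.degrees(np.arctan2(d[1],d[0]))%180)
post=np.array((428,188))/1.5-.17
print('post tri',tri(ray(ct,(180+230/6,140+362/6)),ray(cs,(195+268/5,150+306/5)),ray(c,post,P)))
print('tool yaw',np.degrees(2*np.arctan2(o['tool_rot'][1],o['tool_rot'][0])))
for q in cents((r-b>70)&(g>80)&(r>130),off): print(q,onz(c,q[0],.082,P))
blk=(im[120:230,190:310].max(2)<48)
blk=cv2.morphologyEx(blk.astype(np.uint8),cv2.MORPH_OPEN,np.ones((3,3)))
k,_=cv2.findContours(blk,cv2.RETR_EXTERNAL,cv2.CHAIN_APPROX_NONE)
k=max(k,key=cv2.contourArea);e=cv2.fitEllipse(cv2.convexHull(k));ec=np.add(e[0],(190,120));print('lid',ec,e[1],onz(c,ec,.078,P))
a=cv2.resize(im[100:220,190:310].astype(np.uint8),None,fx=5,fy=5,interpolation=cv2.INTER_CUBIC)
cv2.imwrite('pics/w1c.png',a)
E
```

```text
fin ((252.5, 183.5), (55.0, 13.0), 90.0) 664
fin ends [0.5593 0.0829 0.102 ] [0.6172 0.064  0.102 ] mid [0.5882 0.0734 0.102 ] len 0.06086799793060006 ang 161.93819070933657
post tri (array([0.5416, 0.1257, 0.088 ]), [np.float64(1.1532646439610486), np.float64(0.12357585795490085), np.float64(1.0324812904255192)])
tool yaw 72.13187891436922
((np.float64(233.9), np.float64(111.7)), 144) [0.5116 0.0776 0.082 ]
((np.float64(228.0), np.float64(133.3)), 3) [0.5311 0.0641 0.082 ]
((np.float64(202.9), np.float64(179.5)), 120) [0.5711 0.0198 0.082 ]
((np.float64(225.1), np.float64(181.1)), 8) [0.5806 0.0431 0.082 ]
lid [252.3669 176.676 ] (92.38231658935547, 98.41268157958984) [0.5862 0.0738 0.078 ]
```

View pics/w1c.png

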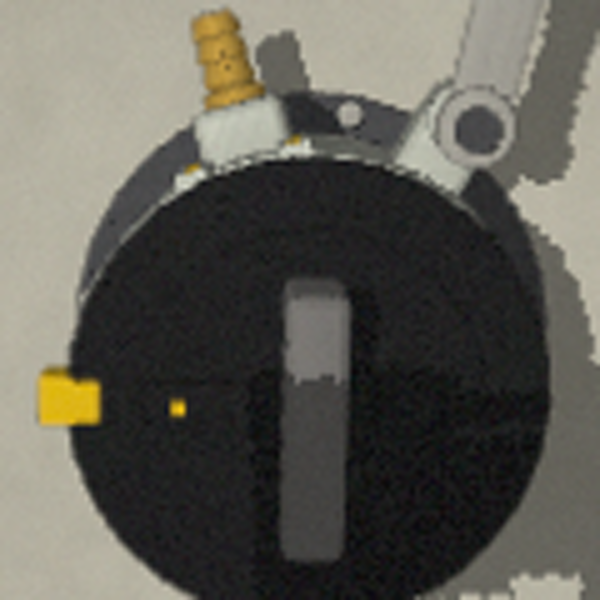

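The fin's top middle is at (0.5885, 0.0737) at 162°, so the lid yaw is 72°, and the fin measures 61 mm against 60 expected. I'll descend over the fin and close the jaws loosely, so the lid can drop on its own.

Emit:
drive_tool --plan '[{"offset":[-0.3,0.15,2],"delta_rot":[0,0,0],"jaw":6},{"offset":[-0.3,0.15,4],"delta_rot":[0,0,0],"jaw":6},{"offset":[-0.3,0.15,6],"delta_rot":[0,0,0],"jaw":6},{"offset":[-0.3,0.15,7.5],"delta_rot":[0,0,0],"jaw":6},{"offset":[-0.3,0.15,8.7],"delta_rot":[0,0,0],"jaw":5},{"offset":[-0.3,0.15,9.5],"delta_rot":[0,0,0],"jaw":4},{"offset":[-0.3,0.15,9.8],"delta_rot":[0,0,0],"jaw":3},{"offset":[-0.3,0.15,9.8],"delta_rot":[0,0,0],"jaw":2.4}]' --squeeze 4

```text
time: 2.87
position: [0.5877, 0.0725, 0.0868]
tool_rot: [0.809, 0.588, -0.001, -0.0]
ft_force: [0.6, -0.5, 1.3]
grip_width: 0.0415
```

```bash
python3 - <<'E'
from rig import *
import cv2
o=get_obs(); im=camera('wrist')[:,:,::-1]; 
print(o['time'],o['position'],o['tool_rot'],o['ft_force'],o['moment'],o['grip_width'])
cv2.imwrite('pics/w2.png',im[:, :])
E
```

```text
2.8667 [0.58774416 0.07248252 0.0867656 ] [ 8.08774426e-01  5.88118414e-01 -6.83142904e-04 -4.38662584e-04] [ 0.6216816  -0.48488204  1.26558997] [ 0.07651077 -0.17036594 -0.01638776] 0.04146785195827074
```

View pics/w2.png

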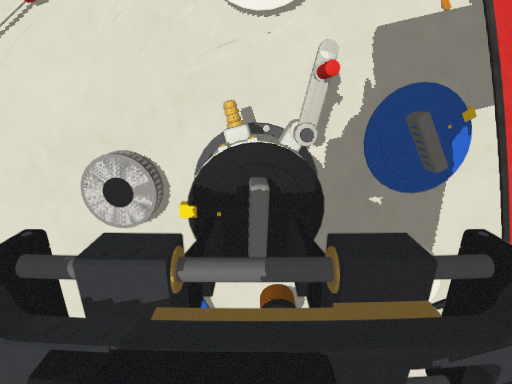

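The fin, at (258,215), sits centred between the fingers, and the force is about 1 N. I'll close to a loose 17 mm and start turning clockwise (tool +z).

Emit:
drive_tool --plan '[{"offset":[0,0,0],"delta_rot":[0,0,0],"jaw":1.7},{"offset":[0,0,0],"delta_rot":[0,0,0],"jaw":1.7},{"offset":[0,0,0],"delta_rot":[0,0,0],"jaw":1.7},{"offset":[0,0,0],"delta_rot":[0,0,2],"jaw":1.7},{"offset":[0,0,0],"delta_rot":[0,0,5],"jaw":1.7},{"offset":[0,0,0],"delta_rot":[0,0,8],"jaw":1.7},{"offset":[0,0,0],"delta_rot":[0,0,11],"jaw":1.7},{"offset":[0,0,0],"delta_rot":[0,0,14],"jaw":1.7}]'

```text
time: 3.58
position: [0.5887, 0.0737, 0.0878]
tool_rot: [0.874, 0.485, 0.0, 0.0]
ft_force: [-0.4, 0.8, -0.0]
grip_width: 0.017
```

```bash
python3 - <<'E'
from rig import *
import cv2
o=get_obs(); im=camera('wrist')[:,:,::-1]; 
print(o['time'],o['position'],o['tool_rot'],o['ft_force'],o['moment'],o['grip_width'])
cv2.imwrite('pics/w3.png',cv2.resize(im[70:300,130:390],None,fx=2.2,fy=2.2))
E
```

```text
3.5833 [0.58872205 0.07374793 0.08778731] [8.74497599e-01 4.85029625e-01 3.86594836e-04 2.51121706e-04] [-0.42379917  0.83980944 -0.01017852] [ 0.01044155 -0.12756674  0.01814525] 0.017021429993277135
```

View pics/w3.png

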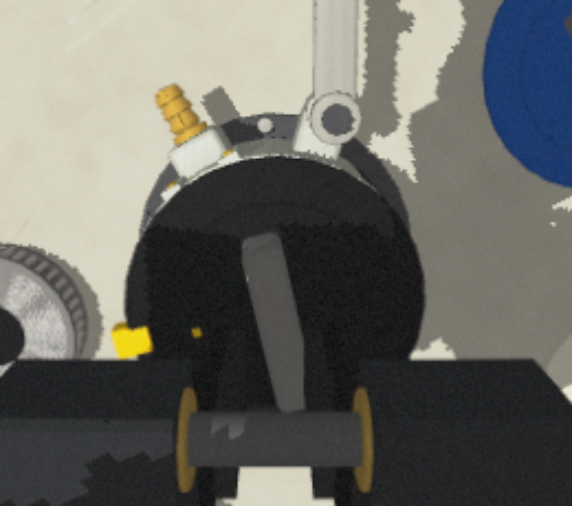

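Emit:
drive_tool --plan '[{"offset":[0,0,0],"delta_rot":[0,0,4],"jaw":1.7},{"offset":[0,0,0],"delta_rot":[0,0,8],"jaw":1.7},{"offset":[0,0,0],"delta_rot":[0,0,12],"jaw":1.7},{"offset":[0,0,0],"delta_rot":[0,0,16],"jaw":1.7},{"offset":[0,0,0],"delta_rot":[0,0,20],"jaw":1.7},{"offset":[0,0,0],"delta_rot":[0,0,24],"jaw":1.7},{"offset":[0,0,0],"delta_rot":[0,0,28],"jaw":1.7},{"offset":[0,0,0],"delta_rot":[0,0,32],"jaw":1.7}]'

```text
time: 4.3
position: [0.5887, 0.0737, 0.0877]
tool_rot: [0.974, 0.225, 0.0, 0.0]
ft_force: [-0.7, -0.6, -0.5]
grip_width: 0.0171
```

```bash
python3 - <<'E'
from rig import *
import cv2
o=get_obs(); im=camera('wrist')[:,:,::-1]; 
print(o['time'],o['position'],o['tool_rot'],o['ft_force'],o['moment'],o['grip_width'])
cv2.imwrite('pics/w4.png',cv2.resize(im[70:300,130:390],None,fx=2.2,fy=2.2))
cv2.imwrite('pics/w4f.png',im)
E
```

```text
4.3 [0.58868079 0.07372082 0.08765368] [9.74291571e-01 2.25290473e-01 3.52603199e-04 1.16725657e-04] [-0.66272163 -0.59669911 -0.51640829] [ 0.06706795 -0.16641661 -0.00872524] 0.017080036907807964
```

View pics/w4.png

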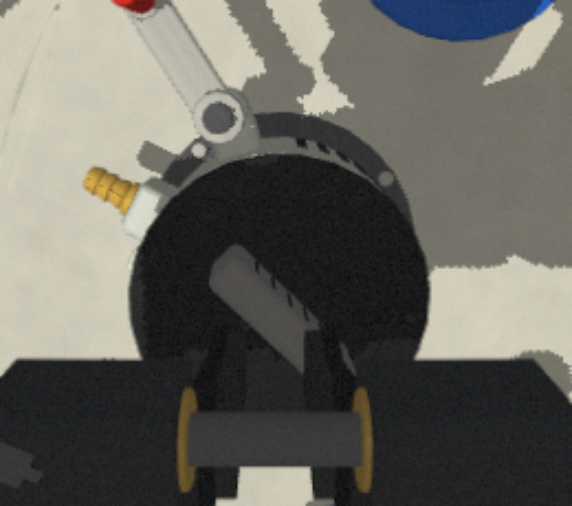

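The lid has lagged: the fin is now about 38° from the tool's y. I'll check whether the pads really straddle it.

```bash
python3 - <<'E'
from h import *
from rig import *
c=calibration('wrist');T=c['tool_from_camera'];Ti=np.linalg.inv(T)
for n,p in (('tcp',(0,0,0)),('g',(0,0,-.019)),('tipL',(-.0085,0,0)),('tipR',(.0085,0,0)),('tip+x-y',(.0085,-.0095,0)),('R up19',(.0085,-.0095,-.019)),('R up40',(.0085,-.0095,-.04)),('Rup19+y',(.0085,.0095,-.019))):
    q=Ti@np.array([*p,1]); u=cv2.projectPoints(q[:3].reshape(1,3),np.zeros(3),np.zeros(3),c['K'],c['distortion'])[0].ravel()
    print(n,u,(u-(130,70))*2.2)
im=cv2.imread('pics/w4f.png')
b=cv2.resize(im[140:300,190:320],None,fx=4,fy=3.7,interpolation=cv2.INTER_CUBIC)
b=np.clip(b.astype(float)*2,0,255).astype(np.uint8)
cv2.imwrite('pics/w4c.png',b)
cv2.imwrite('pics/s4.png',cv2.resize(camera('scene')[120:260,180:340,::-1],None,fx=4,fy=4,interpolation=cv2.INTER_CUBIC))
E
```

```text
tcp [256.97311548 210.97615786] [279.34085406 310.14754728]
g [257.20386133 221.03478291] [279.84849493 332.2765224 ]
tipL [245.98870944 210.98855979] [255.17516076 310.17483154]
tipR [267.95633091 210.95927467] [303.503928   310.11040427]
tip+x-y [268.12205056 199.38765269] [303.86851124 284.65283592]
R up19 [269.39691099 208.51796922] [306.67320419 304.73953229]
R up40 [271.11106588 220.8125109 ] [310.44434493 331.78752398]
Rup19+y [268.99483301 233.13744314] [305.78863262 358.9023749 ]
```

View pics/w4c.png

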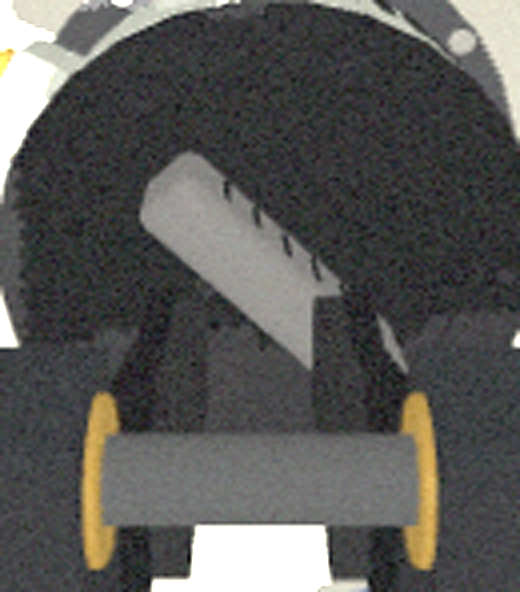

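View pics/s4.png

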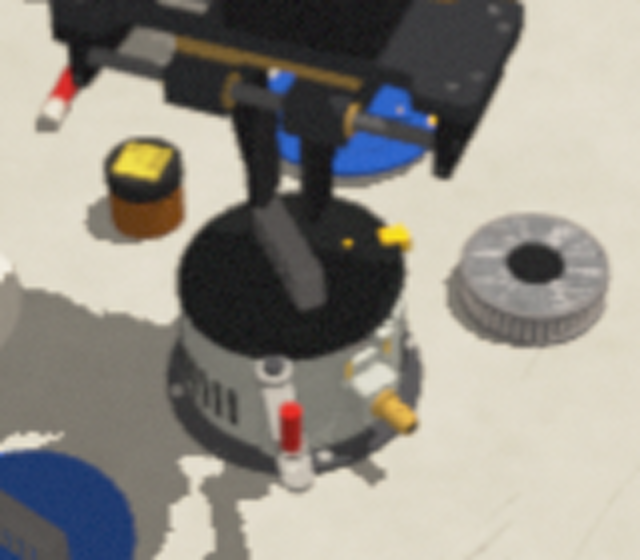

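```bash
python3 - <<'E'
from h import *
from rig import *
o=get_obs();print(o['time'],o['position'])
P=toolpose(o)
ims={}
for n,(x0,x1,y0,y1) in (('scene',(200,300,110,230)),('top',(190,290,120,220))):
    c=calibration(n);im=camera(n)[:,:,::-1].copy();W=np.linalg.inv(c['pose'])
    b=cv2.resize(im[y0:y1,x0:x1],None,fx=5,fy=5,interpolation=cv2.INTER_CUBIC); b=np.clip(b*1.6,0,255).astype(np.uint8)
    for z,col in ((0,(0,255,0)),(-.019,(255,0,255)),(-.036,(0,255,255))):
      for sx in (-.0085,.0085):
        p=W@P@np.array([sx,0,z,1]);u=cv2.projectPoints(p[:3].reshape(1,3),np.zeros(3),np.zeros(3),c['K'],c['distortion'])[0].ravel()
        print(n,z,sx,u);cv2.circle(b,tuple(int(v) for v in (u-(x0,y0)+.5)*5),4,col,-1)
    cv2.imwrite(f'pics/{n}5.png',b)
a=cv2.imread('pics/wrist0.png')[180:300,60:450];cv2.imwrite('pics/wrist0c.png',np.clip(cv2.resize(a,None,fx=2,fy=2)*2.0,0,255).astype(np.uint8))
E
```

```text
4.4 [0.5886584  0.07370578 0.08763695]
scene 0 -0.0085 [256.89144507 185.3320213 ]
scene 0 0.0085 [248.64179394 183.10802645]
scene -0.019 -0.0085 [256.75001366 178.09666162]
scene -0.019 0.0085 [248.36842424 175.87812057]
scene -0.036 -0.0085 [256.61942467 171.42212199]
scene -0.036 0.0085 [248.11651032 169.21006476]
top 0 -0.0085 [243.82871685 182.15620586]
top 0 0.0085 [240.26334352 175.38770551]
top -0.019 -0.0085 [243.73908179 180.99963908]
top -0.019 0.0085 [240.09158387 174.07700881]
top -0.036 -0.0085 [243.65530323 179.91843506]
top -0.036 0.0085 [239.93105999 172.85186369]
```

View pics/scene5.png

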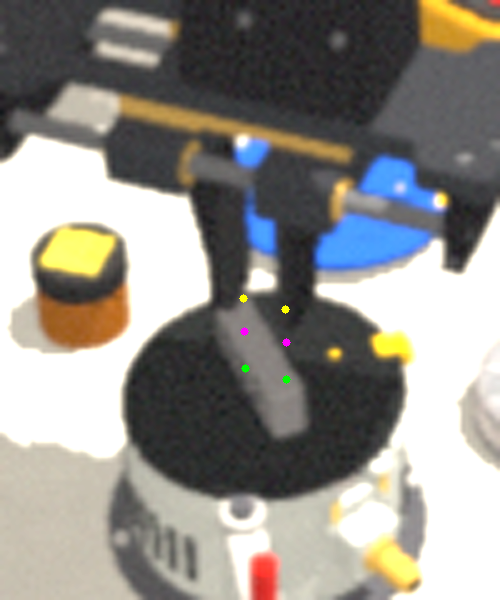

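View pics/wrist0c.png

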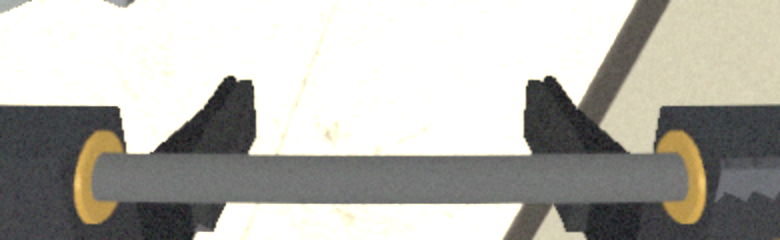

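All three views agree. The visible finger tips end about 32–36 mm behind the reported TCP, at about z 0.12, so they swept above the fin (top at 0.102) without touching it. I'll turn back, open, and descend further by measurement.

Emit:
drive_tool --plan '[{"offset":[0,0,0],"delta_rot":[0,0,-6],"jaw":4},{"offset":[0,0,0],"delta_rot":[0,0,-13],"jaw":4},{"offset":[0,0,0],"delta_rot":[0,0,-20],"jaw":4},{"offset":[0,0,0],"delta_rot":[0,0,-27],"jaw":4},{"offset":[0,0,0],"delta_rot":[0,0,-34],"jaw":4},{"offset":[0,0,0],"delta_rot":[0,0,-41],"jaw":4},{"offset":[0,0,0],"delta_rot":[0,0,-46],"jaw":4},{"offset":[0,0,0],"delta_rot":[0,0,-46],"jaw":4}]'

```text
time: 5.17
position: [0.5885, 0.0736, 0.0874]
tool_rot: [0.807, 0.59, 0.0, 0.0]
ft_force: [-0.2, 0.0, 0.1]
grip_width: 0.0397
```

```bash
cat > look.py <<'E'
from h import *
from rig import *
import sys
n=sys.argv[1]
o=get_obs(); w=camera('wrist')[:,:,::-1]; s=camera('scene')[:,:,::-1]
print(o['time'],o['position'].round(4),'yaw',np.degrees(2*np.arctan2(o['tool_rot'][1],o['tool_rot'][0])).round(2),o['ft_force'].round(2),o['moment'].round(2),round(o['grip_width'],4),o['q'].round(2))
cv2.imwrite(f'pics/w{n}f.png',w);cv2.imwrite(f'pics/s{n}f.png',s)
a=cv2.resize(w[70:290,130:390],None,fx=400/260,fy=400/260,interpolation=cv2.INTER_CUBIC)
b=cv2.resize(s[120:250,190:320],None,fx=400/130,fy=400/130,interpolation=cv2.INTER_CUBIC)
h=min(a.shape[0],b.shape[0]);v=np.hstack([a[:h],b[:h]])
cv2.imwrite(f'pics/v{n}.png',np.clip(v.astype(float)*1.6,0,255).astype(np.uint8))
E
python3 look.py 6
```

```text
5.1667 [0.5885 0.0736 0.0874] yaw 72.34 [-0.25  0.01  0.13] [ 0.08 -0.2   0.01] 0.0397 [-0.06  0.61  1.6  -0.    0.93 -1.33]
```

View pics/v6.png

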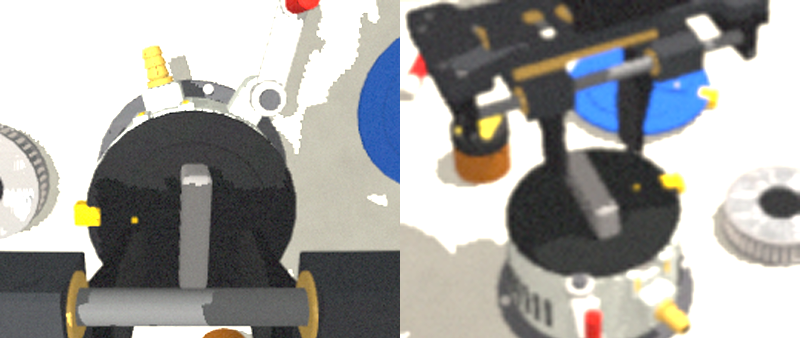

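The fin is aligned again and still at about 72°. I'll descend 2.5 cm and check.

Emit:
drive_tool --plan '[{"offset":[0,0,0.5],"delta_rot":[0,0,0],"jaw":4},{"offset":[0,0,1],"delta_rot":[0,0,0],"jaw":4},{"offset":[0,0,1.4],"delta_rot":[0,0,0],"jaw":4},{"offset":[0,0,1.8],"delta_rot":[0,0,0],"jaw":4},{"offset":[0,0,2.1],"delta_rot":[0,0,0],"jaw":4},{"offset":[0,0,2.4],"delta_rot":[0,0,0],"jaw":4},{"offset":[0,0,2.5],"delta_rot":[0,0,0],"jaw":4},{"offset":[0,0,2.5],"delta_rot":[0,0,0],"jaw":4}]'

```text
time: 5.93
position: [0.5882, 0.0736, 0.0618]
tool_rot: [0.808, 0.589, -0.0, -0.0]
ft_force: [0.5, 0.4, 0.1]
grip_width: 0.0403
```

```bash
python3 look.py 7
```

```text
5.9333 [0.5882 0.0736 0.0618] yaw 72.16 [0.46 0.38 0.15] [ 0.09 -0.2   0.06] 0.0403 [-0.06  0.65  1.62  0.    0.88 -1.32]
```

View pics/v7.png

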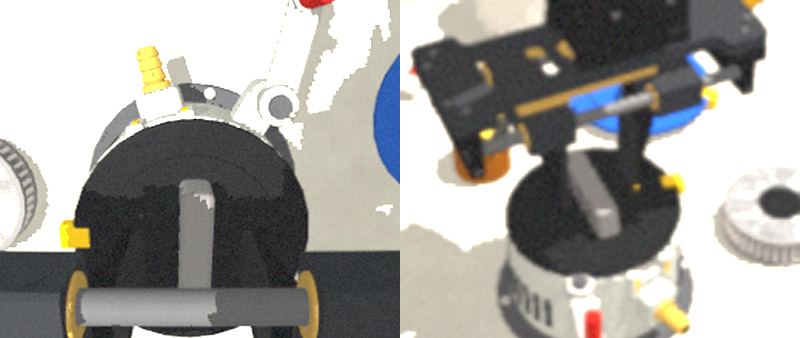

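With the reported TCP at 0.062, already below the flange top at about 0.078, there is no contact force. That confirms the fingers are shorter than the reported TCP implies. I'll descend another 0.9 cm and close loosely.

Emit:
drive_tool --plan '[{"offset":[0,0,0.3],"delta_rot":[0,0,0],"jaw":4},{"offset":[0,0,0.6],"delta_rot":[0,0,0],"jaw":4},{"offset":[0,0,0.8],"delta_rot":[0,0,0],"jaw":3},{"offset":[0,0,0.9],"delta_rot":[0,0,0],"jaw":2},{"offset":[0,0,0.9],"delta_rot":[0,0,0],"jaw":1.7},{"offset":[0,0,0.9],"delta_rot":[0,0,0],"jaw":1.7},{"offset":[0,0,0.9],"delta_rot":[0,0,4],"jaw":1.7},{"offset":[0,0,0.9],"delta_rot":[0,0,8],"jaw":1.7}]'

```text
time: 6.7
position: [0.5886, 0.0737, 0.0534]
tool_rot: [0.848, 0.53, 0.0, -0.0]
ft_force: [0.0, 1.3, 0.5]
grip_width: 0.0179
```

```bash
python3 look.py 8
```

```text
6.7 [0.5886 0.0737 0.0534] yaw 63.97 [0.01 1.29 0.5 ] [ 0.26 -0.15  0.01] 0.0179 [-0.06  0.66  1.62  0.    0.86 -1.18]
```

View pics/v8.png

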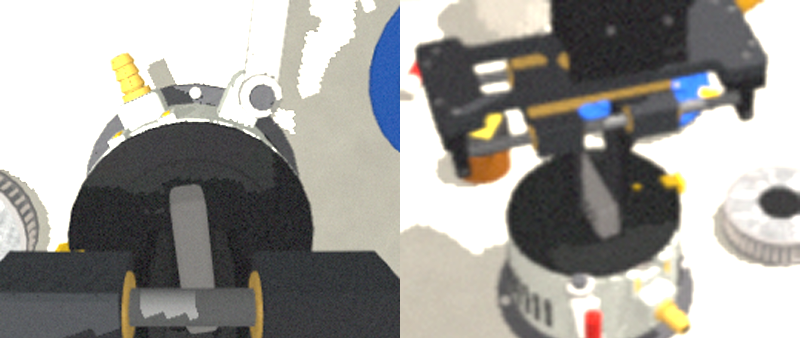

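Emit:
drive_tool --plan '[{"offset":[0,0,0],"delta_rot":[0,0,2],"jaw":1.7},{"offset":[0,0,0],"delta_rot":[0,0,4],"jaw":1.7},{"offset":[0,0,0],"delta_rot":[0,0,6],"jaw":1.7},{"offset":[0,0,0],"delta_rot":[0,0,8],"jaw":1.7},{"offset":[0,0,0],"delta_rot":[0,0,10],"jaw":1.7},{"offset":[0,0,0],"delta_rot":[0,0,12],"jaw":1.7},{"offset":[0,0,0],"delta_rot":[0,0,14],"jaw":1.7},{"offset":[0,0,0],"delta_rot":[0,0,16],"jaw":1.7}]'

```text
time: 7.47
position: [0.5887, 0.0735, 0.0534]
tool_rot: [0.913, 0.408, 0.0, 0.0]
ft_force: [0.2, -0.1, -0.5]
grip_width: 0.0168
```

```bash
python3 look.py 9
```

```text
7.4667 [0.5887 0.0735 0.0534] yaw 48.2 [ 0.18 -0.06 -0.51] [ 0.06 -0.2   0.05] 0.0168 [-0.06  0.66  1.62 -0.    0.86 -0.9 ]
```

View pics/v9.png

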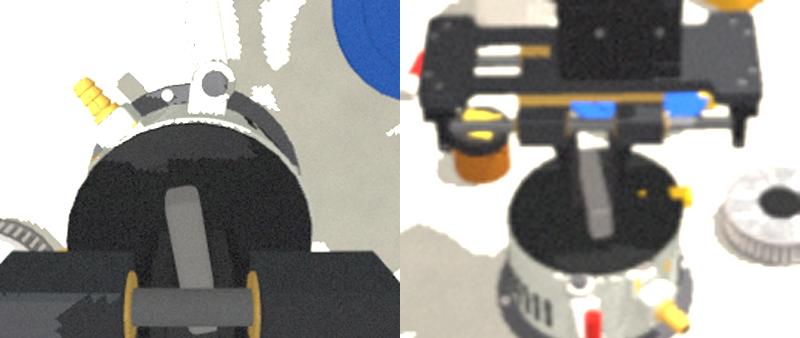

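The lid now turns with the fin, which lags about 9°. I'll carry on.

Emit:
drive_tool --plan '[{"offset":[0,0,0],"delta_rot":[0,0,4],"jaw":1.7},{"offset":[0,0,0],"delta_rot":[0,0,8],"jaw":1.7},{"offset":[0,0,0],"delta_rot":[0,0,12],"jaw":1.7},{"offset":[0,0,0],"delta_rot":[0,0,16],"jaw":1.7},{"offset":[0,0,0],"delta_rot":[0,0,20],"jaw":1.7},{"offset":[0,0,0],"delta_rot":[0,0,24],"jaw":1.7},{"offset":[0,0,0],"delta_rot":[0,0,28],"jaw":1.7},{"offset":[0,0,0],"delta_rot":[0,0,32],"jaw":1.7}]'

```text
time: 8.23
position: [0.5904, 0.0738, 0.0538]
tool_rot: [0.99, 0.14, 0.002, 0.0]
ft_force: [2.0, 1.5, -0.5]
grip_width: 0.0168
```

```bash
python3 look.py 10
```

```text
8.2333 [0.5904 0.0738 0.0538] yaw 16.11 [ 2.03  1.47 -0.5 ] [ 0.23 -0.51  0.12] 0.0168 [-0.06  0.66  1.62  0.    0.86 -0.35]
```

View pics/v10.png

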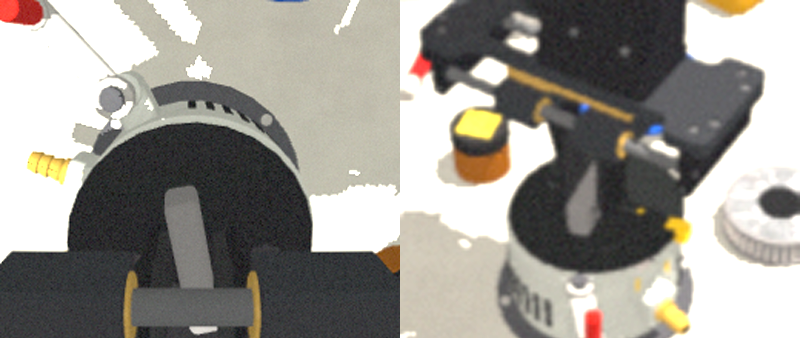

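Emit:
drive_tool --plan '[{"offset":[0,0,0],"delta_rot":[0,0,2.5],"jaw":1.7},{"offset":[0,0,0],"delta_rot":[0,0,5],"jaw":1.7},{"offset":[0,0,0],"delta_rot":[0,0,7.5],"jaw":1.7},{"offset":[0,0,0],"delta_rot":[0,0,10],"jaw":1.7},{"offset":[0,0,0],"delta_rot":[0,0,12.5],"jaw":1.7},{"offset":[0,0,0],"delta_rot":[0,0,15],"jaw":1.7},{"offset":[0,0,0],"delta_rot":[0,0,17.5],"jaw":1.7},{"offset":[0,0,0],"delta_rot":[0,0,19],"jaw":1.7}]'

```text
time: 9.0
position: [0.5907, 0.0744, 0.0541]
tool_rot: [1.0, -0.024, 0.002, -0.001]
ft_force: [3.7, 4.0, 0.8]
grip_width: 0.0225
```

```bash
python3 look.py 11
```

```text
9.0 [0.5907 0.0744 0.0541] yaw -2.74 [3.67 4.04 0.82] [ 0.6  -0.62  0.17] 0.0225 [-0.06  0.66  1.62  0.    0.86 -0.02]
```

View pics/v11.png

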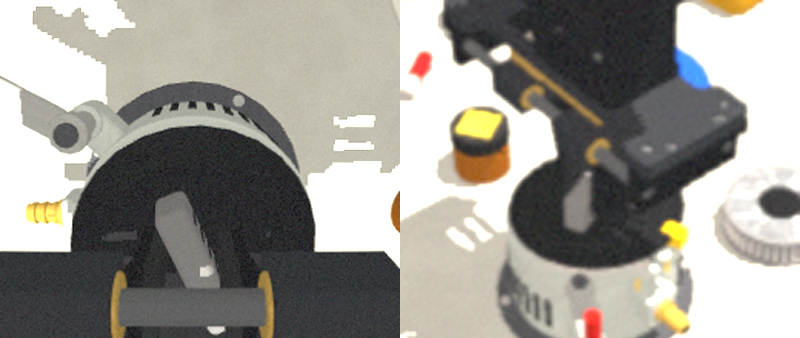

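The 4 N jaws were forced open to 22.5 mm and the fin lags about 20°. The key, at scene crop (675,235), is still short of the notch marks at about (665,268). There is a side load of about 5 N, so I'll recentre slightly towards +x/+y and firm up the jaws.

Emit:
drive_tool --plan '[{"offset":[0.1,-0.1,0],"delta_rot":[0,0,0],"jaw":1.7},{"offset":[0.2,-0.15,0],"delta_rot":[0,0,0],"jaw":1.7},{"offset":[0.2,-0.15,0],"delta_rot":[0,0,0],"jaw":1.7},{"offset":[0.2,-0.15,0],"delta_rot":[0,0,0],"jaw":1.7},{"offset":[0.2,-0.15,0],"delta_rot":[0,0,0],"jaw":1.7},{"offset":[0.2,-0.15,0],"delta_rot":[0,0,0],"jaw":1.7},{"offset":[0.2,-0.15,0],"delta_rot":[0,0,0],"jaw":1.7},{"offset":[0.2,-0.15,0],"delta_rot":[0,0,0],"jaw":1.7}]' --squeeze 15

```text
time: 9.77
position: [0.5906, 0.0748, 0.0533]
tool_rot: [1.0, -0.025, 0.0, 0.0]
ft_force: [2.3, 0.4, -0.3]
grip_width: 0.017
```

```bash
python3 look.py 12
```

```text
9.7667 [0.5906 0.0748 0.0533] yaw -2.83 [ 2.34  0.4  -0.27] [-0.09 -0.53  0.08] 0.017 [-0.06  0.66  1.62 -0.    0.86 -0.01]
```

View pics/v12.png

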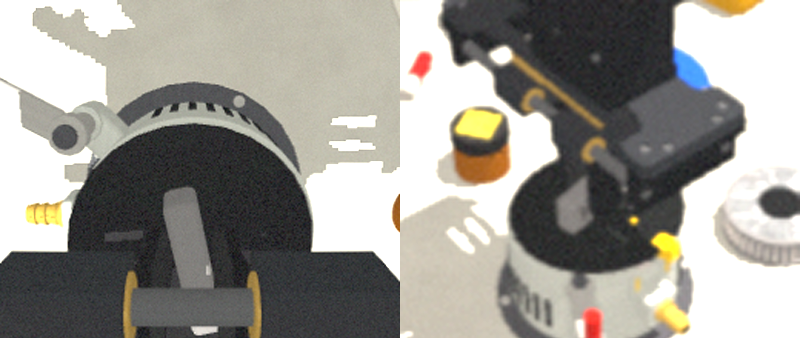

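The fin has followed, so the lid yaw is about 7° and the key, at scene crop (665,245), is close to the notch. I'll go on slowly.

Emit:
drive_tool --plan '[{"offset":[0,0,0],"delta_rot":[0,0,1],"jaw":1.7},{"offset":[0,0,0],"delta_rot":[0,0,2],"jaw":1.7},{"offset":[0,0,0],"delta_rot":[0,0,3],"jaw":1.7},{"offset":[0,0,0],"delta_rot":[0,0,4],"jaw":1.7},{"offset":[0,0,0],"delta_rot":[0,0,5],"jaw":1.7},{"offset":[0,0,0],"delta_rot":[0,0,6],"jaw":1.7},{"offset":[0,0,0],"delta_rot":[0,0,6.5],"jaw":1.7},{"offset":[0,0,0],"delta_rot":[0,0,7],"jaw":1.7}]'

```text
time: 10.53
position: [0.5908, 0.0749, 0.0533]
tool_rot: [0.996, -0.086, 0.0, 0.0]
ft_force: [3.0, 0.1, 0.4]
grip_width: 0.0172
```

```bash
python3 look.py 13
```

```text
10.5333 [0.5908 0.0749 0.0533] yaw -9.89 [2.97 0.14 0.43] [-0.15 -0.67  0.11] 0.0172 [-0.06  0.66  1.62 -0.    0.86  0.11]
```

View pics/v13.png

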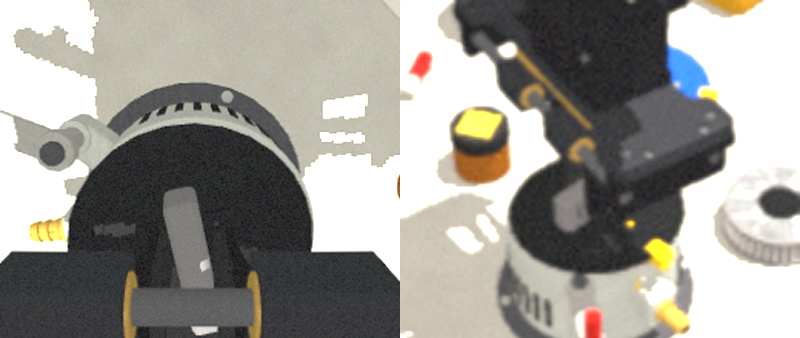

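```bash
python3 - <<'E'
from h import *
from rig import *
import json
np.set_printoptions(precision=4,suppress=True)
o=json.load(open('w1.json'));c=calibration('wrist');P=toolpose(o)@c['tool_from_camera']
C=np.array((.588,.0752))
for n,u in (('m1',(190+190/5,100+172/5)),('m2',(190+297/5,100+145/5))):
    p=onz(c,u,.069,P)[:2];d=p-C;print(n,p,np.linalg.norm(d),np.degrees(np.arctan2(d[1],d[0]))%360)
cs=calibration('scene')
s=cv2.imread('pics/s13f.png').astype(int);x0,y0=255,180
cr=s[180:225,255:300];b,g,r=cr[...,0],cr[...,1],cr[...,2]
for u,n in cents((r-b>70)&(g>80)&(r>130),(x0,y0)):
    for z in (.07,.079):
        p=onz(cs,u,z)[:2];d=p-C;print('scene',u,n,z,p,np.linalg.norm(d).round(4),np.degrees(np.arctan2(d[1],d[0]))%360)
print('fin')
w=cv2.imread('pics/w13f.png');cv2.imwrite('pics/w13c.png',np.clip(cv2.resize(w[180:290,220:290],None,fx=5,fy=5).astype(float)*1.8,0,255).astype(np.uint8))
cv2.imwrite('pics/s13c.png',cv2.resize(s[170:240,230:310].astype(np.uint8),None,fx=7,fy=7,interpolation=cv2.INTER_CUBIC))
E
```

```text
m1 [0.5355 0.0616] 0.05422091151458473 194.53286943350432
m2 [0.5373 0.0864] 0.051956197715041494 167.54896262617814
scene (np.float64(264.5), np.float64(192.5)) 4 0.07 [0.5699 0.0606] 0.0233 218.9924895355352
scene (np.float64(264.5), np.float64(192.5)) 4 0.079 [0.5634 0.0666] 0.0261 199.32596226745173
scene (np.float64(274.3), np.float64(202.2)) 66 0.07 [0.5385 0.0644] 0.0507 192.2631724318396
scene (np.float64(274.3), np.float64(202.2)) 66 0.079 [0.5324 0.0704] 0.0558 184.9510619562681
scene (np.float64(277.6), np.float64(221.4)) 54 0.07 [0.4998 0.093 ] 0.09 168.58506038333735
scene (np.float64(277.6), np.float64(221.4)) 54 0.079 [0.4943 0.0985] 0.0965 166.01531978326824
fin
```

View pics/s13c.png

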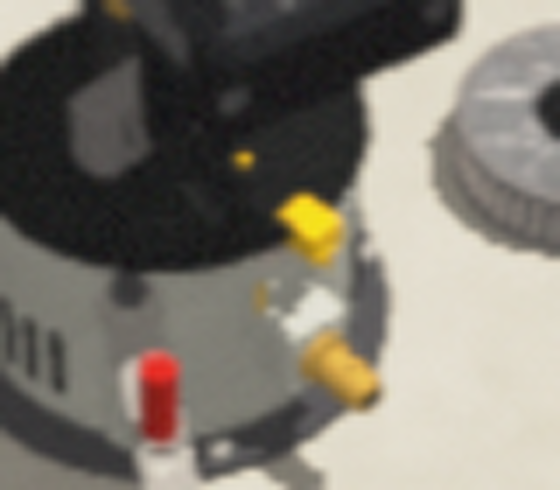

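View pics/w13c.png

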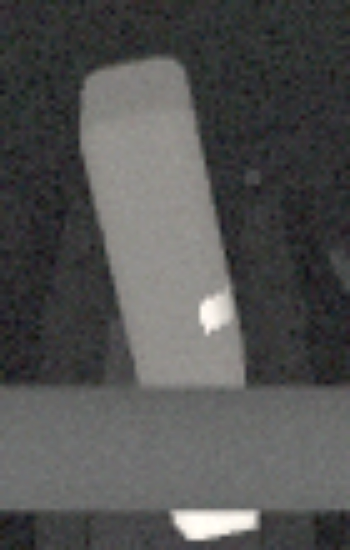

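The key bears about 185° and the notch about 181°, so roughly 4° is left. I'll continue slowly past it.

Emit:
drive_tool --plan '[{"offset":[0,0,0],"delta_rot":[0,0,1],"jaw":1.7},{"offset":[0,0,0],"delta_rot":[0,0,1.7],"jaw":1.7},{"offset":[0,0,0],"delta_rot":[0,0,2.4],"jaw":1.7},{"offset":[0,0,0],"delta_rot":[0,0,3],"jaw":1.7},{"offset":[0,0,0],"delta_rot":[0,0,3.6],"jaw":1.7},{"offset":[0,0,0],"delta_rot":[0,0,4.2],"jaw":1.7},{"offset":[0,0,0],"delta_rot":[0,0,4.8],"jaw":1.7},{"offset":[0,0,0],"delta_rot":[0,0,5.4],"jaw":1.7}]'

```text
time: 11.3
position: [0.5895, 0.0752, 0.053]
tool_rot: [0.991, -0.133, -0.001, -0.0]
ft_force: [-0.1, 0.4, 0.1]
grip_width: 0.0171
```

```bash
python3 look.py 14; python3 -c "
import cv2
s=cv2.imread('pics/s14f.png');cv2.imwrite('pics/s14c.png',cv2.resize(s[170:240,230:310],None,fx=7,fy=7,interpolation=cv2.INTER_CUBIC))"
```

```text
11.3 [0.5895 0.0752 0.053 ] yaw -15.3 [-0.12  0.37  0.08] [ 0.01 -0.09 -0.03] 0.0171 [-0.06  0.66  1.62  0.    0.86  0.21]
```

View pics/s14c.png

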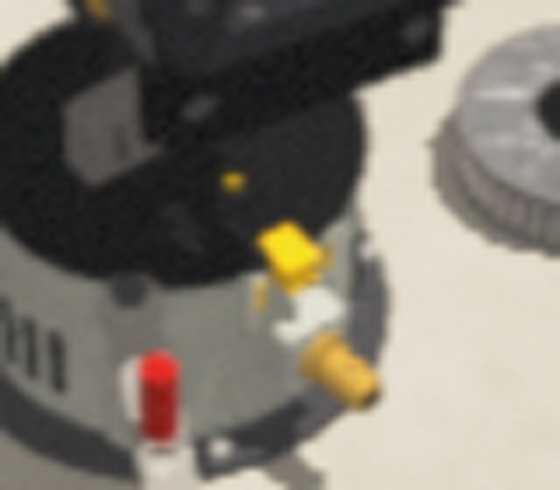

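View pics/v14.png

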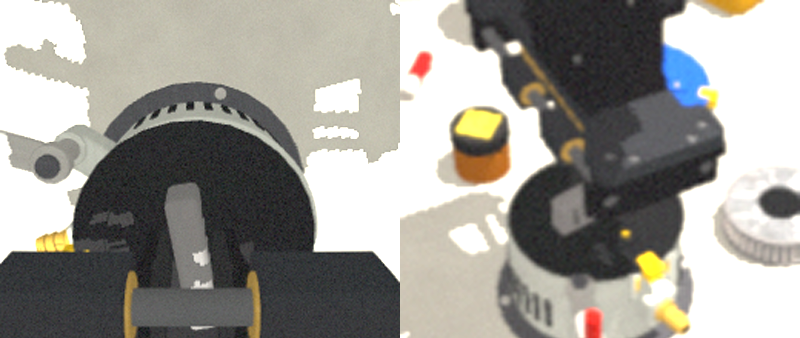

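The lid's near edge dropped (crop row 265 to 283), the key moved down, and the side load vanished, so it appears to have dropped in. I'll open, lift clear and verify.

Emit:
drive_tool --plan '[{"offset":[0,0,0],"delta_rot":[0,0,0],"jaw":3.5},{"offset":[0,0,0],"delta_rot":[0,0,0],"jaw":3.5},{"offset":[0,0,0],"delta_rot":[0,0,0],"jaw":3.5},{"offset":[0,0,-2],"delta_rot":[0,0,0],"jaw":3.5},{"offset":[0,0,-4.5],"delta_rot":[0,0,0],"jaw":3.5},{"offset":[0,0,-7],"delta_rot":[0,0,7],"jaw":3.5},{"offset":[0,0,-9],"delta_rot":[0,0,14],"jaw":3.5},{"offset":[0,0,-10],"delta_rot":[0,0,21],"jaw":3.5}]'

```text
time: 12.07
position: [0.592, 0.075, 0.1561]
tool_rot: [0.949, -0.314, 0.002, -0.001]
ft_force: [-0.1, -0.4, -0.6]
grip_width: 0.035
```

Emit:
drive_tool --plan '[{"offset":[-0.5,1,0],"delta_rot":[0,0,7],"jaw":3},{"offset":[-2,3,0],"delta_rot":[0,0,14],"jaw":3},{"offset":[-4,5,0],"delta_rot":[0,0,21],"jaw":3},{"offset":[-6,7,0],"delta_rot":[0,0,28],"jaw":3},{"offset":[-8,7,0],"delta_rot":[0,0,35],"jaw":3},{"offset":[-10,6.5,0],"delta_rot":[0,0,42],"jaw":3},{"offset":[-11,6,0],"delta_rot":[0,0,49],"jaw":3},{"offset":[-11,6,0],"delta_rot":[0,0,56],"jaw":3}]'

```text
time: 12.73
position: [0.4637, 0.0931, 0.1533]
tool_rot: [-0.691, 0.722, 0.001, -0.001]
ft_force: [-0.4, -1.4, 0.4]
grip_width: 0.0301
```

```bash
python3 look.py 15; python3 - <<'E'
from rig import *
import cv2,numpy as np
s=cv2.imread('pics/s15f.png');t=camera('top')[:,:,::-1];cv2.imwrite('pics/t15f.png',t)
a=cv2.resize(s[150:250,210:300],None,fx=4.4,fy=4.4,interpolation=cv2.INTER_CUBIC)
b=cv2.resize(t[140:240,190:280],None,fx=4.4,fy=4.4,interpolation=cv2.INTER_CUBIC)
cv2.imwrite('pics/s15c.png',np.hstack([a,b]))
E
```

```text
12.7333 [0.4637 0.0931 0.1533] yaw 267.49 [-0.39 -1.35  0.44] [-0.01 -0.02 -0.01] 0.0301 [-0.04  0.37  1.84  0.    0.93  1.57]
```

View pics/s15c.png

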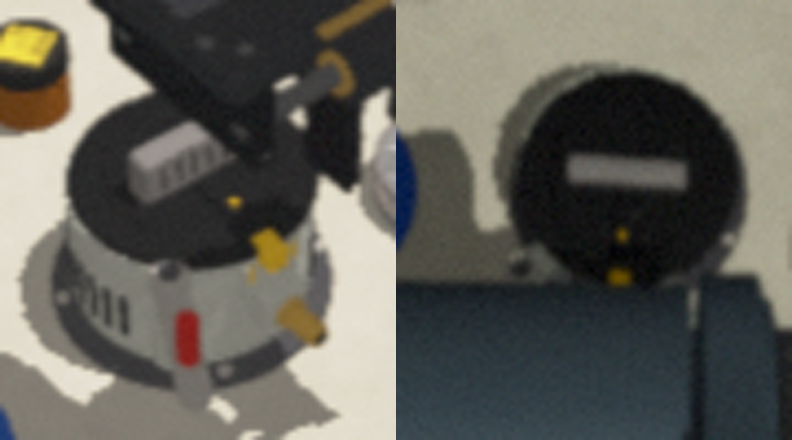

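View pics/w15f.png

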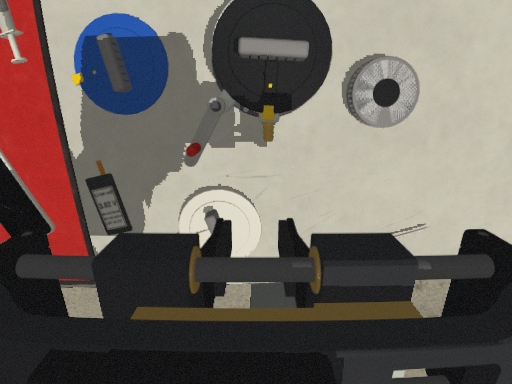

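```bash
python3 - <<'E'
from h import *
from rig import *
np.set_printoptions(precision=4,suppress=True)
o=get_obs();c=calibration('wrist');P=toolpose(o)@c['tool_from_camera'];ct=calibration('top');cs=calibration('scene')
print(o['position'])
w=cv2.imread('pics/w15f.png');t=cv2.imread('pics/t15f.png')
def fin(im,x0,x1,y0,y1,th):
    m=(im[y0:y1,x0:x1].max(2)>th).astype(np.uint8);n,l,s,ce=cv2.connectedComponentsWithStats(m);i=1+np.argmax(s[1:,4])
    pts=(np.argwhere(l==i)[:,::-1]+(x0,y0)).astype(np.float32);return cv2.minAreaRect(pts)
rt=fin(t,222,258,168,190,70);print('top',rt)
rw=fin(w,230,318,30,66,70);print('wrist',rw)
print('tri',tri(ray(ct,rt[0]),ray(c,rw[0],P)))
for n,cc,r,pp in (('top',ct,rt,None),('w',c,rw,P)):
    b=cv2.boxPoints(r);b=sorted(b.tolist(),key=lambda p:p[0]);a,e=onz(cc,np.mean(b[:2],0),.099,pp),onz(cc,np.mean(b[2:],0),.099,pp)
    d=a-e;print(n,(a+e)/2,np.linalg.norm(d),np.degrees(np.arctan2(d[1],d[0]))%180)
x=cv2.resize(w[0:170,170:350],None,fx=3.5,fy=3.5,interpolation=cv2.INTER_CUBIC);cv2.imwrite('pics/w15c.png',np.clip(x.astype(float)*1.5,0,255).astype(np.uint8))
b,g,r=[w[...,i].astype(int) for i in range(3)]
red=cents((r>110)&(g<60)&(b<60)&(np.arange(384)[:,None]>120)&(np.arange(512)[None]>150)&(np.arange(512)[None]<240),mn=8)
print(red)
for q in red: print('peg w',onz(c,q[0],.108,P),onz(c,q[0],.1,P))
E
```

```text
[0.4663 0.0917 0.1534]
top ((242.0215301513672, 178.6123046875), (26.181848526000977, 6.1017022132873535), 3.1798300743103027)
wrist ((273.04559326171875, 48.13397979736328), (70.2186050415039, 20.130033493041992), 3.012787342071533)
tri (array([0.5817, 0.0733, 0.1424]), [np.float64(0.489859248656178), np.float64(0.48985924865590474)])
top [0.5874 0.0736 0.099 ] 0.05692627543325209 85.41803417794947
w [0.5897 0.0704 0.099 ] 0.05921082806496765 85.29750827907064
[((np.float64(190.5), np.float64(150.3)), 51)]
peg w [0.507  0.1463 0.108 ] [0.5057 0.1482 0.1   ]
```

View pics/w15c.png

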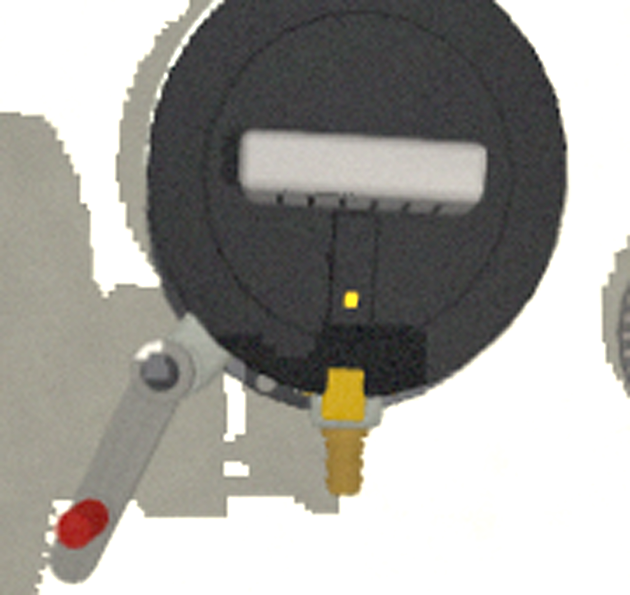

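The key now lines up with the barb and notch (crop (345,395) and (343,470)). Fin yaw is 85.3° in both views, and the post and barb put the pot yaw at about −3 to −4°, so the two agree. Next I'll go over the peg with the jaws along its swing.

Emit:
drive_tool --plan '[{"offset":[-0.8,-0.5,0],"delta_rot":[0,0,5],"jaw":3.5},{"offset":[-2,-1.2,0],"delta_rot":[0,0,10],"jaw":3.5},{"offset":[-3.2,-2,1],"delta_rot":[0,0,15],"jaw":3.5},{"offset":[-4.4,-2.7,2],"delta_rot":[0,0,20],"jaw":3.5},{"offset":[-5.3,-3.3,3],"delta_rot":[0,0,25],"jaw":3.5},{"offset":[-5.7,-3.6,4],"delta_rot":[0,0,28.5],"jaw":3.5},{"offset":[-5.7,-3.6,4.5],"delta_rot":[0,0,28.5],"jaw":3.5},{"offset":[-5.7,-3.6,4.5],"delta_rot":[0,0,28.5],"jaw":3.5}]'

```text
time: 13.55
position: [0.5037, 0.1469, 0.107]
tool_rot: [-0.496, 0.868, 0.001, -0.001]
ft_force: [-0.3, -0.3, 0.6]
grip_width: 0.0346
```

```bash
python3 look.py 16; python3 - <<'E'
from h import *
from rig import *
np.set_printoptions(precision=4,suppress=True)
o=get_obs();c=calibration('wrist');P=toolpose(o)@c['tool_from_camera'];cs=calibration('scene')
w=cv2.imread('pics/w16f.png')
b,g,r=[w[...,i].astype(int) for i in range(3)]
m=(r>90)&(g<60)&(b<60)&(np.arange(384)[:,None]<300)
for q in cents(m,mn=15): print(q,onz(c,q[0],.102,P), 'tool',(np.linalg.inv(toolpose(o))@np.append(onz(c,q[0],.102,P),1)).round(4))
E
```

```text
13.55 [0.5037 0.1469 0.107 ] yaw 239.47 [-0.31 -0.31  0.57] [ 0.09  0.05 -0.01] 0.0346 [ 0.07  0.51  1.76 -0.    0.88  2.17]
((np.float64(41.9), np.float64(198.5)), 7030) [0.5986 0.2911 0.102 ] tool [-0.1723 -0.0076  0.0061  1.    ]
((np.float64(455.3), np.float64(213.8)), 715) [0.4132 0.0052 0.102 ] tool [0.1682 0.0063 0.0063 1.    ]
((np.float64(251.6), np.float64(206.0)), 226) [0.5058 0.1466 0.102 ] tool [-0.0007 -0.0014  0.0062  1.    ]
((np.float64(80.2), np.float64(283.5)), 160) [0.5202 0.3184 0.102 ] tool [-0.1559  0.0738  0.0061  1.    ]
```

View pics/w16f.png

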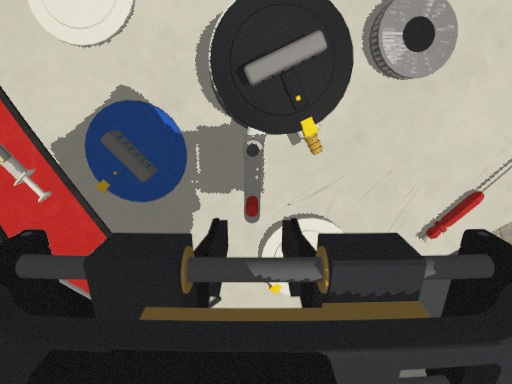

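View pics/v16.png

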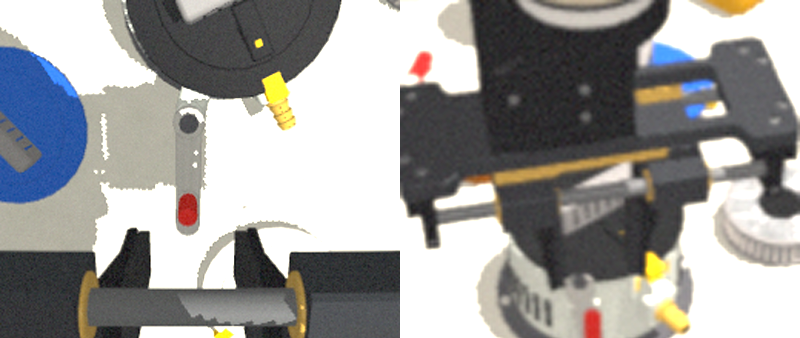

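The peg sits at tool (−0.7, −1.4) mm and the bar lies along the tool's y, so it is well aligned. I'll descend around it and close loosely.

Emit:
drive_tool --plan '[{"offset":[-0.05,-0.15,1],"delta_rot":[0,0,0],"jaw":3.5},{"offset":[-0.05,-0.15,2],"delta_rot":[0,0,0],"jaw":3.5},{"offset":[-0.05,-0.15,3],"delta_rot":[0,0,0],"jaw":3.5},{"offset":[-0.05,-0.15,4],"delta_rot":[0,0,0],"jaw":3.5},{"offset":[-0.05,-0.15,4.6],"delta_rot":[0,0,0],"jaw":2.5},{"offset":[-0.05,-0.15,4.9],"delta_rot":[0,0,0],"jaw":1.3},{"offset":[-0.05,-0.15,4.9],"delta_rot":[0,0,0],"jaw":1.3},{"offset":[-0.05,-0.15,4.9],"delta_rot":[0,0,0],"jaw":1.3}]' --squeeze 8

```text
time: 14.32
position: [0.506, 0.1469, 0.059]
tool_rot: [-0.494, 0.869, 0.0, -0.0]
ft_force: [-0.0, 0.4, -0.1]
grip_width: 0.0172
```

```bash
python3 look.py 17
```

```text
14.3167 [0.506  0.1469 0.059 ] yaw 239.27 [-0.04  0.35 -0.06] [ 0.06 -0.04 -0.01] 0.0172 [ 0.07  0.59  1.79 -0.    0.77  2.18]
```

View pics/v17.png

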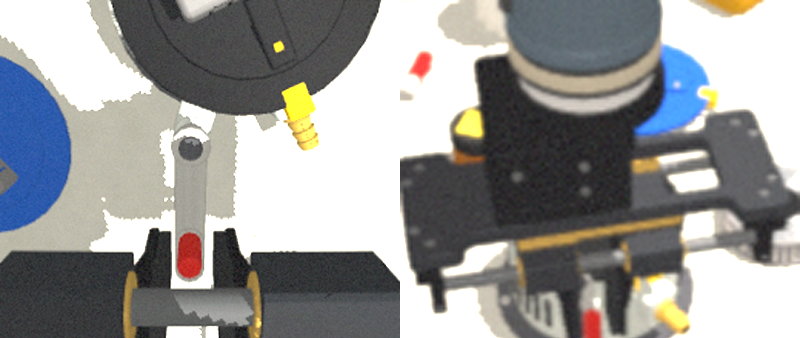

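The fingers straddle the peg, at wrist crop (190,255), with no load. Now I'll swing along the 44 mm arc.

Emit:
drive_tool --plan '[{"offset":[0.46,-0.02,0],"delta_rot":[0,0,-6],"jaw":1.3},{"offset":[0.91,-0.1,0],"delta_rot":[0,0,-12],"jaw":1.3},{"offset":[1.36,-0.22,0],"delta_rot":[0,0,-18],"jaw":1.3},{"offset":[1.79,-0.38,0],"delta_rot":[0,0,-24],"jaw":1.3},{"offset":[2.2,-0.59,0],"delta_rot":[0,0,-30],"jaw":1.3},{"offset":[2.59,-0.84,0],"delta_rot":[0,0,-36],"jaw":1.3},{"offset":[2.94,-1.13,0],"delta_rot":[0,0,-42],"jaw":1.3},{"offset":[3.27,-1.46,0],"delta_rot":[0,0,-48],"jaw":1.3}]'

```text
time: 15.08
position: [0.5028, 0.1115, 0.06]
tool_rot: [0.807, -0.591, 0.001, -0.001]
ft_force: [0.8, 1.1, -0.5]
grip_width: 0.0131
```

```bash
python3 look.py 18
```

```text
15.0833 [0.5028 0.1115 0.06  ] yaw -72.46 [ 0.76  1.1  -0.53] [ 0.29 -0.07 -0.01] 0.0131 [0.   0.57 1.82 0.   0.74 1.26]
```

View pics/v18.png

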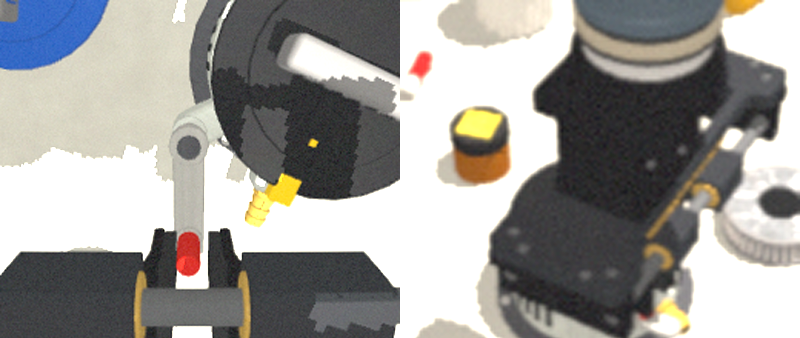

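The keeper follows the jaws, with about 1 N. I'll repeat the same 48° arc.

Emit:
drive_tool --plan '[{"offset":[0.46,-0.02,0],"delta_rot":[0,0,-6],"jaw":1.3},{"offset":[0.91,-0.1,0],"delta_rot":[0,0,-12],"jaw":1.3},{"offset":[1.36,-0.22,0],"delta_rot":[0,0,-18],"jaw":1.3},{"offset":[1.79,-0.38,0],"delta_rot":[0,0,-24],"jaw":1.3},{"offset":[2.2,-0.59,0],"delta_rot":[0,0,-30],"jaw":1.3},{"offset":[2.59,-0.84,0],"delta_rot":[0,0,-36],"jaw":1.3},{"offset":[2.94,-1.13,0],"delta_rot":[0,0,-42],"jaw":1.3},{"offset":[3.27,-1.46,0],"delta_rot":[0,0,-48],"jaw":1.3}]'

```text
time: 15.85
position: [0.525, 0.0849, 0.0595]
tool_rot: [0.977, -0.213, -0.001, -0.0]
ft_force: [-0.9, 1.8, -0.4]
grip_width: 0.0131
```

```bash
python3 look.py 19
```

```text
15.85 [0.525  0.0849 0.0595] yaw -24.63 [-0.9   1.77 -0.36] [ 0.24  0.06 -0.01] 0.0131 [-0.05  0.59  1.78  0.    0.78  0.38]
```

View pics/v19.png

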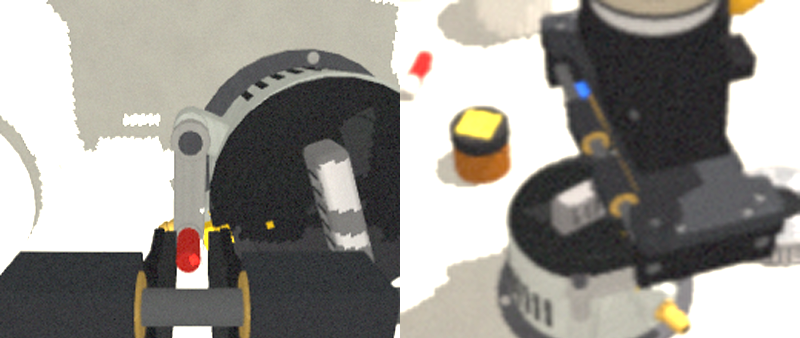

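The bar is now coming over the key with only about 2 N. I'll swing the last 20° or so, gently overdriving to the stop.

Emit:
drive_tool --plan '[{"offset":[0.31,-0.01,0],"delta_rot":[0,0,-4],"jaw":1.3},{"offset":[0.61,-0.04,0],"delta_rot":[0,0,-8],"jaw":1.3},{"offset":[0.91,-0.1,0],"delta_rot":[0,0,-12],"jaw":1.3},{"offset":[1.21,-0.17,0],"delta_rot":[0,0,-16],"jaw":1.3},{"offset":[1.5,-0.27,0],"delta_rot":[0,0,-20],"jaw":1.3},{"offset":[1.65,-0.32,0],"delta_rot":[0,0,-22],"jaw":1.3},{"offset":[1.75,-0.36,0],"delta_rot":[0,0,-23.5],"jaw":1.3},{"offset":[1.75,-0.36,0],"delta_rot":[0,0,-23.5],"jaw":1.3}]'

```text
time: 16.62
position: [0.5424, 0.0807, 0.0593]
tool_rot: [1.0, -0.013, -0.0, -0.0]
ft_force: [-1.3, -0.4, 0.1]
grip_width: 0.013
```

```bash
python3 look.py 20
```

```text
16.6167 [0.5424 0.0807 0.0593] yaw -1.44 [-1.28 -0.42  0.05] [ 0.1   0.02 -0.04] 0.013 [-0.06  0.61  1.73  0.    0.8  -0.03]
```

View pics/v20.png

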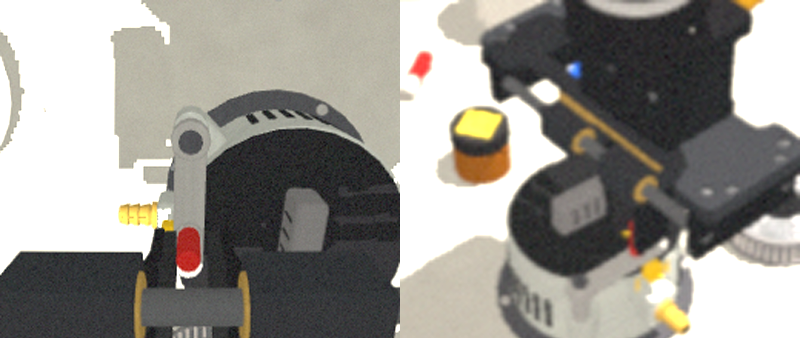

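Only about 1.3 N, which is peg friction, so the stop hasn't been reached. I'll push on in small steps.

Emit:
drive_tool --plan '[{"offset":[0.1,0,0],"delta_rot":[0,0,-1],"jaw":1.3},{"offset":[0.2,0,0],"delta_rot":[0,0,-2],"jaw":1.3},{"offset":[0.3,0,0],"delta_rot":[0,0,-3],"jaw":1.3},{"offset":[0.35,0,0],"delta_rot":[0,0,-3],"jaw":1.3},{"offset":[0.4,0,0],"delta_rot":[0,0,-3],"jaw":1.3},{"offset":[0.45,0,0],"delta_rot":[0,0,-3],"jaw":1.3},{"offset":[0.45,0,0],"delta_rot":[0,0,-3],"jaw":1.3},{"offset":[0.45,0,0],"delta_rot":[0,0,-3],"jaw":1.3}]'

```text
time: 17.38
position: [0.5426, 0.0808, 0.0588]
tool_rot: [1.0, 0.015, -0.005, -0.0]
ft_force: [-7.7, 1.5, 5.1]
grip_width: 0.0129
```

It stalled at x 0.5426 with the force rising to −7.7 N, so the keeper is on its stop. I'll relieve the push, open and lift straight up.

Emit:
drive_tool --plan '[{"offset":[-0.3,0,0],"delta_rot":[0,0,0],"jaw":2.2},{"offset":[-0.4,0,0],"delta_rot":[0,0,0],"jaw":2.2},{"offset":[-0.4,0,0],"delta_rot":[0,0,0],"jaw":2.2},{"offset":[-0.4,0,-1.5],"delta_rot":[0,0,0],"jaw":2.2},{"offset":[-0.4,0,-4],"delta_rot":[0,0,0],"jaw":2.2},{"offset":[-0.4,0,-7],"delta_rot":[0,0,0],"jaw":2.2},{"offset":[-0.4,0,-10],"delta_rot":[0,0,0],"jaw":2.2},{"offset":[-0.4,0,-12],"delta_rot":[0,0,0],"jaw":2.2}]'

```text
time: 18.05
position: [0.546, 0.0798, 0.1823]
tool_rot: [1.0, 0.015, 0.003, 0.0]
ft_force: [0.8, -0.4, 0.3]
grip_width: 0.0218
```

Emit:
drive_tool --plan '[{"offset":[0,3,-1],"delta_rot":[0,0,0],"jaw":2.2},{"offset":[0,6,-1],"delta_rot":[0,0,0],"jaw":2.2},{"offset":[0,9.5,-1],"delta_rot":[0,0,0],"jaw":2.2},{"offset":[0,13,-1],"delta_rot":[0,0,0],"jaw":2.2},{"offset":[0,16.5,-1],"delta_rot":[0,0,0],"jaw":2.2},{"offset":[0,19,-1],"delta_rot":[0,0,0],"jaw":2.2},{"offset":[0,20,-1],"delta_rot":[0,0,0],"jaw":2.2},{"offset":[0,20,-1],"delta_rot":[0,0,0],"jaw":2.2}]'

```text
time: 18.72
position: [0.5506, -0.1226, 0.1894]
tool_rot: [1.0, 0.013, 0.001, 0.001]
ft_force: [0.3, -0.7, 0.2]
grip_width: 0.022
```

```bash
python3 look.py 21; python3 - <<'E'
from rig import *
import cv2,numpy as np
s=cv2.imread('pics/s21f.png');t=camera('top')[:,:,::-1];cv2.imwrite('pics/t21f.png',t)
a=cv2.resize(s[150:250,205:305],None,fx=4,fy=4,interpolation=cv2.INTER_CUBIC)
b=cv2.resize(t[140:240,190:290],None,fx=4,fy=4,interpolation=cv2.INTER_CUBIC)
cv2.imwrite('pics/s21c.png',np.hstack([a,b]))
E
```

```text
18.7167 [ 0.5506 -0.1226  0.1894] yaw 1.55 [ 0.33 -0.66  0.22] [ 0.   -0.08  0.04] 0.022 [-0.42  0.44  1.58 -0.    1.12 -0.44]
```

View pics/s21c.png

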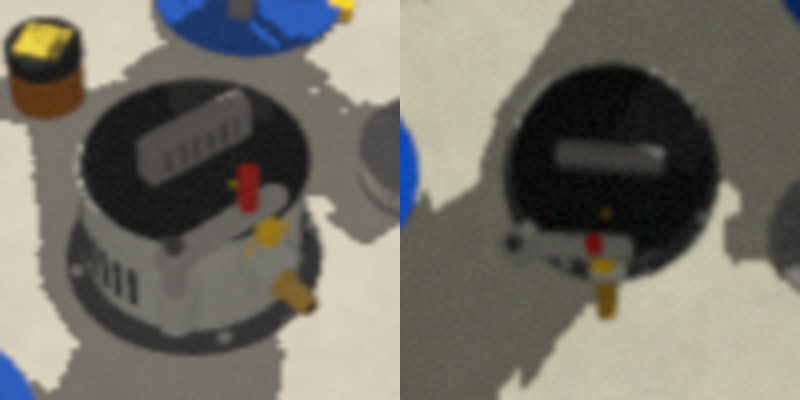

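View pics/s21f.png

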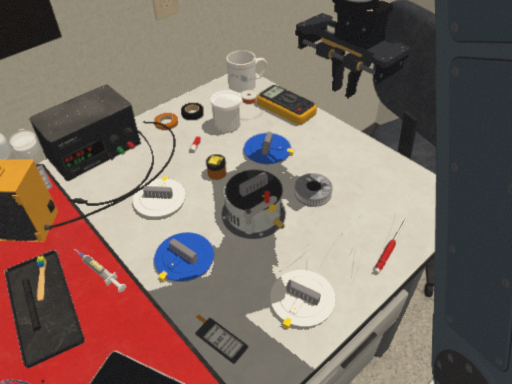

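The bar now lies across the key, parallel to the fin, in both views. I'll check heights and angles numerically.

```bash
python3 - <<'E'
from h import *
from rig import *
np.set_printoptions(precision=4,suppress=True)
ct=calibration('top');cs=calibration('scene')
t=cv2.imread('pics/t21f.png').astype(int);s=cv2.imread('pics/s21f.png').astype(int)
pt={}
for n,im,(x0,x1,y0,y1) in (('top',t,(190,290,140,240)),('scene',s,(205,305,150,250))):
    cr=im[y0:y1,x0:x1];b,g,r=cr[...,0],cr[...,1],cr[...,2]
    print(n,'red',cents((r>90)&(g<60)&(b<60),(x0,y0)),'yel',cents((r-b>60)&(g>70)&(r>100),(x0,y0)))
    pt[n]=max(cents((r>90)&(g<60)&(b<60),(x0,y0)),key=lambda a:a[1])[0]
pg,e=tri(ray(ct,pt['top']),ray(cs,pt['scene']));print('peg',pg,e)
post,e2=tri(ray(ct,(190+(515-400)/4,140+243/4)),ray(cs,(205+173/4,150+243/4)));print('post',post,e2)
d=(pg-post)[:2];print('r',np.linalg.norm(d),'ang',np.degrees(np.arctan2(d[1],d[0]))%360)
# fin top corners ends: top crop / scene crop
A=tri(ray(ct,(190+157/4,140+152/4)),ray(cs,(205+140/4,150+138/4)));B=tri(ray(ct,(190+262/4,140+158/4)),ray(cs,(205+243/4,150+92/4)))
print('fin ends',A,B)
def fin(im,x0,x1,y0,y1,th):
    m=(im[y0:y1,x0:x1].max(2)>th).astype(np.uint8);n,l,st,ce=cv2.connectedComponentsWithStats(m);i=1+np.argmax(st[1:,4])
    return cv2.minAreaRect((np.argwhere(l==i)[:,::-1]+(x0,y0)).astype(np.float32))
rt=fin(t,224,258,172,186,50);print(rt)
# lid ellipse scene
cr=s[150:250,205:305];blk=(cr.max(2)<42).astype(np.uint8);blk=cv2.morphologyEx(blk,cv2.MORPH_OPEN,np.ones((3,3)))
x=cv2.resize(s[160:235,215:295].astype(np.uint8),None,fx=8,fy=8,interpolation=cv2.INTER_CUBIC);cv2.imwrite('pics/s21d.png',np.clip(x*1.7,0,255).astype(np.uint8))
E
```

```text
top red [((np.float64(237.7), np.float64(200.9)), 13)] yel [((np.float64(240.0), np.float64(206.0)), 15), ((np.float64(241.3), np.float64(217.6)), 9)]
scene red [((np.float64(216.3), np.float64(174.2)), 103), ((np.float64(266.6), np.float64(196.3)), 58)] yel [((np.float64(290.8), np.float64(151.5)), 21), ((np.float64(214.8), np.float64(159.6)), 99), ((np.float64(272.1), np.float64(207.4)), 43), ((np.float64(277.9), np.float64(222.4)), 52)]
peg [0.5618 0.1183 0.1611] [np.float64(45.280075710448834), np.float64(45.28007571044887)]
post [0.5414 0.1259 0.0895] [np.float64(0.39333918773354826), np.float64(0.39333918773345583)]
r 0.02175059278419864 ang 339.45081015353315
fin ends (array([0.5896, 0.1021, 0.1048]), [np.float64(1.449370868556973), np.float64(1.4493708685570477)]) (array([0.5843, 0.0443, 0.1012]), [np.float64(0.2214105841293881), np.float64(0.2214105841295821)])
((242.5, 179.0), (27.0, 6.0), -0.0)
```

View pics/s21d.png

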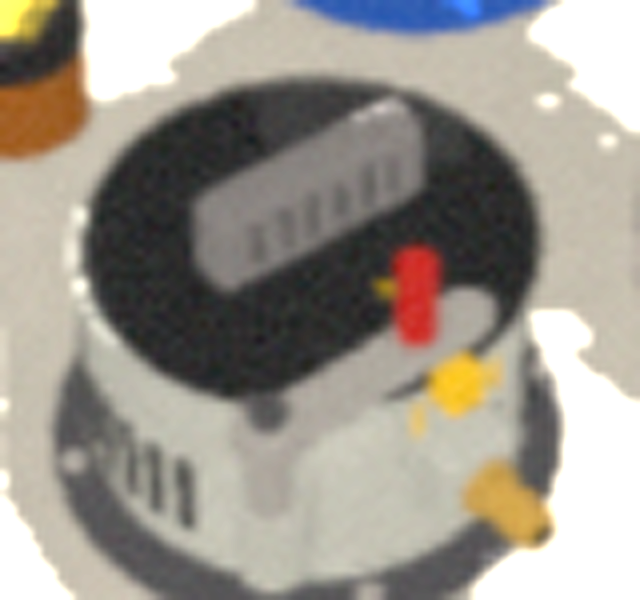

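```bash
python3 - <<'E'
from h import *
from rig import *
np.set_printoptions(precision=4,suppress=True)
ct=calibration('top');cs=calibration('scene')
post=np.array([.5415,.1258])
pg,e=tri(ray(ct,(237.7,200.9)),ray(cs,(266.6,196.3)));d=pg[:2]-post;print('peg',pg,e,np.linalg.norm(d),np.degrees(np.arctan2(d[1],d[0]))%360)
for u in ((237.7,200.9),):print(onz(ct,u,.106))
print('key',tri(ray(ct,(240,206)),ray(cs,(272.1,207.4))))
print('dot',tri(ray(ct,(190+205/4,140+213/4)),ray(cs,(215+384/8,160+286/8))))
# lid outline: scene left, right extremes / far & near edge -> cast at z .075
for n,u in (('far',(215+305/8,160+78/8)),('left',(215+85/8,160+262/8)),('right',(215+540/8,160+240/8)),('near',(215+240/8,160+398/8))):
    print(n,onz(cs,u,.075)[:2],np.linalg.norm(onz(cs,u,.075)[:2]-[.588,.0735]))
for a,b in (((190+115/4,140+243/4),(190+232/4,140+248/4)),):
    p,q=onz(ct,a,.085),onz(ct,b,.082);v=(q-p)[:2];print('bar',p,q,np.degrees(np.arctan2(v[1],v[0]))%360)
E
```

```text
peg [0.5389 0.084  0.0994] [np.float64(0.07785614986864092), np.float64(0.07785614986867581)] 0.04188536849320074 266.477531192534
[0.5384 0.0839 0.106 ]
key (array([0.5293, 0.0795, 0.074 ]), [np.float64(0.43925628053418003), np.float64(0.43925628053414817)])
dot (array([0.5572, 0.0762, 0.0816]), [np.float64(0.07565434033350604), np.float64(0.0756543403335441)])
far [0.6292 0.037 ] 0.05504532584923024
left [0.6164 0.119 ] 0.0536048468865033
right [0.5477 0.034 ] 0.056431943369446624
near [0.5579 0.1205] 0.055841455537897315
bar [0.5415 0.126  0.085 ] [0.5374 0.0618 0.082 ] 266.3442642889552
```

Checks:
- The lid edges cast onto z = 75 mm lie 54–56 mm from the axis all round, so the lid is flat and home.
- The key dropped from 81 to 74 mm.
- The keeper bears 266.4° and the lid's own −y direction is about 265.3°, so the keeper is shut, and it stalled on its stop.
- The bystanders have not moved and the arm is clear.

I'll hand in.

```bash
python3 -c "
from rig import *
o=get_obs();print(o['time'],o['ft_force'],o['joint_velocities'].round(3));print(hand_in())"
```

```text
18.8667 [-0.29859067  0.76608284  0.10495373] [ 0.016 -0.004  0.007 -0.003 -0.    -0.003]
the job is handed in; nothing more can be done
None
```

I turned the lid about 75° clockwise on the rim with a loose grip on its fin until the key dropped into the notch. Then I swung the keeper by its red peg about 117° over the key, until it stalled on its stop at about 8 N. The job was handed in at 18.9 s with the arm clear.

**Last checks**
- **Lid:** its outline fits the home height (75 mm), 54–56 mm from the axis all round. The key dropped from 81 to 74 mm and sits between the yellow marks.
- **Keeper:** it bears 266.4°, against about 265.3° for the lid's own −y direction, and its bar lies across the key.
- **Bystanders:** the used filter and flux pot look unmoved in the final pictures.

**What disagreed**
- **Finger length:** the visible finger tips end about 34 mm behind the reported TCP. My first turn therefore swept above the fin without touching it, and I corrected the height from the pictures.
- **Jaws forced open:** the 4 N grip was forced open once during the turn, so I recentred and raised it to 15 N.
- **Fin height:** my final estimate from the fin ends was noisy, 101 and 105 mm against 99 mm expected. I relied on the outline and the key height instead.

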